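# Unload the watch pressure tester

### The arm

A 6-joint arm with a two-finger parallel gripper is mounted at the origin on the work surface. World frame = base frame: x ahead of the robot, y to its left, z up, the work surface at z = 0. Lengths are in m, angles in degrees, forces in N, time in s.
With the tool pointing down it reaches from about 0.35 to 0.725 m from the base axis. Payload 6 kg.
Tool frame: the origin (TCP) lies between the finger pads; the fingertips stand 25 mm ahead of it and the grasp point (between the pads) lies 6 mm ahead of it; z points along the fingers, y is the line along which they close (so a half turn about z gives the same grasp; the last joint's range is limited). The gripper opens to 85 mm and grips with 20 to 120 N. Pads are 22 mm wide; open, the fingers measure 114 mm over their backs; the gripper's body (76 mm by 85 mm) begins 54 mm behind the grasp point. The pads swing forward as they close: fully open they stand 13 mm farther back than shut.
Start: joints at [87.588, 2.303, 4.859, 0, -92.561, -19.12], TCP at [0.22, 0.558, 0.256] pointing down, gripper open.
Joint ranges: [-146.85, 146.85], [-73.84, 115.35], [-62.03, 85.46], [-188.31, 113.3], [-161.28, -10.13], [-171.36, 171.36]. Speed limits (degrees/s): [147.25, 147.25, 172.46, 180, 180, 180].

### API

Orientations are given as [roll, pitch, yaw] about the fixed x, y, z axes, in that order (R = Rz(yaw) Ry(pitch) Rx(roll)).
In Python, from workcell import read_state, grab_frame, camera_model, finish_job gives the robot as it stands.
- The arm moves only by the tool step_arm, never from a script. Its argument "rows" is a list of rows, each a list of 4 numbers: the shift along the world's x, y, z normalised to -1 to 1, where 1 is 15 cm, then the turn about the world's z normalised to -1 to 1, where 1 is 2 rad. A call has exactly 5 rows; each row is the pose to reach, as a shift and turn from the pose commanded when the call began; what a row does not reach only later rows make up. A row lasts 1/8 s, in which the tool goes at most 62.5 mm and 10.7 degrees, less where a joint would pass 70% of its speed; a pose out of reach is approached as far as the arm can. A call with a number of a shift or a turn outside -1 to 1 is refused whole. A call with a gripper value outside its range is refused whole. "gripper" is the opening, from 0 (shut) to 1 (fully open), set as the call begins (left out, the last holds). The fingers move at their own pace and stop on an object; "force" is the grip in N (left out, the last holds). Time passes only in rows, so rows that repeat a pose let the fingers close, or fill a call up. It gives the time, the measured TCP pose, the force, the opening and the grip force at its end, in the units of the state.
- read_state(): the state, without advancing time (a new reading comes with each control period).
- grab_frame(name): name is "side" or "top" or "wrist"; returns the picture (420x560x3 uint8, red, green, blue); there is no depth.
- camera_model(name): a dict with "fovy" (degrees; the focal length in pixels is half the picture's height over the tangent of half this angle, whatever the lens; pixels are square), "cx", "cy" (the principal point, pixels), "D" ([k1, k2, p1, p2, k3] as OpenCV has them; the pictures are not rectified), "eye" and "attitude" of the camera in the world. Camera axes: x right, y down, z forward; pixel columns grow to the right and rows downward; lengths in m; the calibration is good to about 2 mm. A picture is of the moment at which its call begins: read the wrist's pose just before it. camera_model takes no time and is no camera call; for the wrist camera it gives the pose at the moment of the call.
- finish_job(): hands the job in; it is judged then, once.
The state is a dict: "clock": time; "qpos": joint angles; "joint_velocities": joint speeds; "joint_efforts": joint torques, N m; "tcp_pos": TCP position; "eef_rot": TCP orientation; "ft_force": force on the tool from outside, world axes, zero at the start; "moment": the same for the moment, N m; "finger_gap": finger opening in m; "grip_force": force on a finger pad.
Only numpy, scipy, OpenCV 4.12 (cv2) and the standard library are available. Lean on these libraries where they do the work, as an engineer would, in place of code of your own. Each camera call takes 0.05 s, during which the arm holds its last target. There are 200 camera calls.

### The job

The water-resistance test is over: unscrew the pressure tester's lid - its coarse thread is not marked, so try it both ways and feel which way it gives - lift the lid off and put it down on the bench, then take out every watch and hang each one over the bar of the wooden drying stand by its open bangle, head on top. When they are all hanging, put the lid back, screw it fully home as you found it, and give it a firm tug straight up to prove that it holds; if it lifts, seat and screw it again. Leave the other things on the bench where they are.

Things in the scene. Friction and masses are not known exactly. Their poses are not given: they have to be found in the camera images.
- pot: pressure tester: round aluminium pot fixed to the bench, 168 mm outside, 152 mm inside diameter, rim 100 mm and inner floor 12 mm above the bench. Origin: centre of its underside, z up, x along its carrier rod. A gauge stands out to 150 mm on its +x side, below 90 mm
- carrier_rod (a point): middle of the carrier rod inside the pot: level steel rod, 10 mm diameter, along the pot's x axis, 69 mm above the bench; the watches hang on it head up at 33 mm pitch, up to 50 mm either side of the middle
- ramps: the two overhanging thread ramps, one on either side of the collar that rings the pot's rim (collar 218 mm across, up to 127 mm above the bench); fixed to the pot, same origin and axes. At the home end of each the collar has a hard stop. Lid lugs turned in under the ramps cannot lift out; the further in, the less play
- lid: loose clear lid, 165 mm disc 10 mm thick, 420 g; bar handle on top along its x; a square lug 18 mm wide on its +y and -y sides, 192 mm over them. Origin: centre of the disc's underside, z up. A 144 mm spigot reaches 5 mm below it into the mouth (4 mm play all round): lying on the mat its origin is 7 mm up. Seated, it is at the rim; fully home, its x is parallel to the pot's x, either end first
- lid_handle (a point): top centre of the lid's black bar handle, 44 mm above the lid's origin: bar 112 mm long, 16 mm wide from its top to 22 mm above the origin, 12 mm wide below that, lid face at 10 mm
- pot_mouth (a point): mouth centre, at rim height. The lid has an interrupted thread of unmarked hand: one way it stops within 0.1 rad of its start, the other way it turns easily (under 0.5 N m), staying on the rim; 0.95 to 2.6 rad from home the lugs are clear and it lifts off. To refit: set it down 1.0 to 2.2 rad from home on that side, turn back to the stops; home, it has about 2.5 mm of upward play
- watch1: steel watch on an open rigid bangle, 50 g, one of up to four alike (None: absent). Origin at the bangle's centre, z up through the head, y along the bangle's axis. Strip 14 mm wide, 3 mm thick; 51 mm across inside, flat for 22 mm under the head; 26 mm gap at the bottom between ball ends. Round head 28 mm across, 28.5 to 38 mm above the origin. Place 1 of 4 on the carrier rod
- watch2: steel watch on an open rigid bangle, 50 g, one of up to four alike (None: absent). Origin at the bangle's centre, z up through the head, y along the bangle's axis. Strip 14 mm wide, 3 mm thick; 51 mm across inside, flat for 22 mm under the head; 26 mm gap at the bottom between ball ends. Round head 28 mm across, 28.5 to 38 mm above the origin. Place 2 of 4
- watch3: steel watch on an open rigid bangle, 50 g, one of up to four alike (None: absent). Origin at the bangle's centre, z up through the head, y along the bangle's axis. Strip 14 mm wide, 3 mm thick; 51 mm across inside, flat for 22 mm under the head; 26 mm gap at the bottom between ball ends. Round head 28 mm across, 28.5 to 38 mm above the origin. Place 3 of 4
- watch4: steel watch on an open rigid bangle, 50 g, one of up to four alike (None: absent). Origin at the bangle's centre, z up through the head, y along the bangle's axis. Strip 14 mm wide, 3 mm thick; 51 mm across inside, flat for 22 mm under the head; 26 mm gap at the bottom between ball ends. Round head 28 mm across, 28.5 to 38 mm above the origin. Place 4 of 4
- stand: drying stand, loose, 1.3 kg: wooden foot 110 x 280 x 18 mm, a post near each end and between them a level steel bar, 10 mm diameter, along the stand's y axis, its axis 115 mm above the bench. Origin: centre of the foot's underside, z up
- stand_bar (a point): middle of the stand's bar, on its axis; the bar is free for 118 mm either side; watch heads need 32 mm from one to the next. A watch hung on this bar or on the carrier rod has its origin 20.5 mm below the bar's axis
- mat: thin green bench mat, 230 x 210 x 2 mm, flat on the bench between tester and stand: clear room for the lid. Origin: centre of its underside
- loupe: bystander: black eyeglass loupe, 38 mm across, 28 mm tall; origin at its underside
- case_holder: bystander: brass-and-steel case holder, 60 x 40 x 22 mm; origin at its underside
- blower: bystander: black rubber blower bulb, 50 mm across, 85 mm tall, standing; origin at its underside
- dish: bystander: white shallow dish, 70 mm across, 22 mm tall; origin at its underside
- watch_case1: bystander: loose watch case lying flat, 37 mm across, 9 mm thick; origin at its underside
- watch_case2: bystander: loose watch case lying flat, 37 mm across, 9 mm thick; origin at its underside
- driver: bystander: screwdriver 130 mm long, lying flat; origin at its underside

How it is judged (in metres and radians):
On the way, in this order (a step that is already met when the one before it is completed fails the run):
1. the lid is unscrewed and lifted off the pot (distance between lid and pot_mouth above 0.05 m), for 0.2 s.
2. every watch hangs head-up over the bar of the stand, let go and still, and the lid lies on the bench (height (world z) of lid below 0.06 m and z of watch1 in the frame of stand between 0.083 and 0.101 m and x of watch1 in the frame of stand between -0.014 and 0.014 m and y of watch1 in the frame of stand between -0.118 and 0.118 m and angle between each of watch1, watch2, watch3, watch4's own z axis and vertical below 0.6 rad and z of watch2 in the frame of stand between 0.083 and 0.101 m and x of watch2 in the frame of stand between -0.014 and 0.014 m and y of watch2 in the frame of stand between -0.118 and 0.118 m and z of watch3 in the frame of stand between 0.083 and 0.101 m and x of watch3 in the frame of stand between -0.014 and 0.014 m and y of watch3 in the frame of stand between -0.118 and 0.118 m and z of watch4 in the frame of stand between 0.083 and 0.101 m and x of watch4 in the frame of stand between -0.014 and 0.014 m and y of watch4 in the frame of stand between -0.118 and 0.118 m and linear speed of each of watch1, watch2, watch3, watch4 below 0.03 m/s and contact force between the fingers and watch1 below 0.5 N and contact force between the fingers and watch2 below 0.5 N and contact force between the fingers and watch3 below 0.5 N and contact force between the fingers and watch4 below 0.5 N), for 0.3 s.
3. the lid is back on the pot and screwed home, not yet pulled up (z of lid in the frame of pot between 0.097 and 0.1025 m and horizontal distance between lid and pot below 0.006 m and angle between lid's own z axis and vertical below 0.04 rad and angle between the x axis of lid and the x axis of pot, either way round below 0.14 rad and contact force between lid and ramps below 3 N), for 0.2 s.
4. the lid, screwed home, is tugged up against the thread (contact force between lid and ramps above 5 N and z of lid in the frame of pot below 0.108 m and angle between the x axis of lid and the x axis of pot, either way round below 0.2 rad and contact force between the fingers and lid above 1 N), for 0.05 s.
At the end, for the whole second after the job is handed in: Lid flat on the rim (2.5 mm), screwed home (handle within 8 degrees of the carrier rod's line) and since then tugged up against the thread with 5 N or more; every watch present hangs at rest, head up (within 0.6 rad), with the stand's bar inside its bangle; all let go (z of lid in the frame of pot between 0.097 and 0.1025 m and horizontal distance between lid and pot below 0.006 m and angle between lid's own z axis and vertical below 0.04 rad and angle between the x axis of lid and the x axis of pot, either way round below 0.14 rad and linear speed of lid below 0.02 m/s and z of watch1 in the frame of stand between 0.083 and 0.101 m and x of watch1 in the frame of stand between -0.014 and 0.014 m and y of watch1 in the frame of stand between -0.118 and 0.118 m and angle between each of watch1, watch2, watch3, watch4's own z axis and vertical below 0.6 rad and z of watch2 in the frame of stand between 0.083 and 0.101 m and x of watch2 in the frame of stand between -0.014 and 0.014 m and y of watch2 in the frame of stand between -0.118 and 0.118 m and z of watch3 in the frame of stand between 0.083 and 0.101 m and x of watch3 in the frame of stand between -0.014 and 0.014 m and y of watch3 in the frame of stand between -0.118 and 0.118 m and z of watch4 in the frame of stand between 0.083 and 0.101 m and x of watch4 in the frame of stand between -0.014 and 0.014 m and y of watch4 in the frame of stand between -0.118 and 0.118 m and linear speed of each of watch1, watch2, watch3, watch4 below 0.03 m/s); the robot touches nothing.
It fails at once if a bystander is pushed more than 50 mm from its place (distance of any of loupe, case_holder, blower, dish, watch_case1, watch_case2, driver from where it was at the start of the episode above 0.05 m).
Of watch1, watch2, watch3, watch4 only 2 to 4 are there at a start; the rules pass over those that are not, and their reading is None.
At some moment in a run one of lid may be knocked a few centimetres aside while the robot is not near it.
It also fails if it takes over 210 s, if anything falls off the work surface, if the arm or the gripper's body presses on something with over 40 N, if the wrist force passes 120 N, or if a joint passes its speed limit or range.

## Working session

There is one attempt and no reset: what is moved stays moved. The work goes in short steps, Python scripts to look and compute and a tool call to move; the robot and the scene stay as the last step left them, time stands still between calls to the robot, and variables do not carry over. Pictures are saved under pics/ and viewed, at most 14 in all, crops included, and the job is handed in when it is done.

Besides the shell and the picture viewer there is one more tool, called as a command line: name --pt "numbers of a row" for each row, then --argument value for the rest. step_arm: Moves the arm, as the interface text tells. Scaled input: -1 to 1 covers 15 cm each way for a shift and 2 rad each way for a turn. Its arguments: {"type":"object","properties":{"rows":{"type":"array"},"gripper":{"type":"number"},"force":{"type":"number"}},"required":["rows"]}

```bash
mkdir -p pics; python3 - <<'E'
from workcell import *
import cv2
for n in("top","side"):
    im=grab_frame(n);cv2.imwrite(f"pics/{n}0.png",im[:,:,::-1])
    print(n,camera_model(n))
print(camera_model("wrist"))
print(read_state())
E
```

```text
top {'fovy': 48.08353098717021, 'cx': 281.3741559831115, 'cy': 213.96038079326897, 'D': array([-0.10770859,  0.        ,  0.        ,  0.        ,  0.        ]), 'eye': array([ 0.46087945, -0.02206536,  1.25459921]), 'attitude': array([-175.57352576,    1.11576926,  -90.42752379])}
side {'fovy': 46.46655024326351, 'cx': 281.13947444505214, 'cy': 214.38112457822487, 'D': array([0.02798387, 0.        , 0.        , 0.        , 0.        ]), 'eye': array([ 0.19379919, -0.52875262,  0.82567887]), 'attitude': array([-1.39235002e+02,  1.36373342e-02, -3.56197112e+01])}
{'fovy': 59.24838649207793, 'cx': 278.10625553165386, 'cy': 211.89817224771974, 'D': array([-0.0912331,  0.       ,  0.       ,  0.       ,  0.       ]), 'eye': array([0.28054263, 0.53400793, 0.37285528]), 'attitude': array([ 1.64961649e+02, -7.70324655e-02, -1.11438909e+02])}
{'clock': 0.1, 'qpos': array([ 8.75875773e+01,  2.33821520e+00,  4.80706914e+00, -2.26279240e-02,
       -9.25617363e+01, -1.91199914e+01]), 'joint_velocities': array([-0.00852056, -0.13900591,  0.05533334,  0.02592835, -0.0104029 ,
       -0.02929857]), 'joint_efforts': array([-5.68134827e-03, -3.69349658e+01,  3.48282945e+01,  6.95188746e+00,
       -4.66724014e-03, -6.19724005e-06]), 'tcp_pos': array([0.22005205, 0.55791704, 0.25534223]), 'eef_rot': array([ 1.79904837e+02, -9.06350001e-03, -2.15314135e+01]), 'ft_force': array([-1.26820291,  0.54868322,  0.53866741]), 'moment': array([-0.04820556,  0.00810751, -0.00350768]), 'grip_force': 0.0, 'finger_gap': 0.08549004832751306}
```

View pics/top0.png

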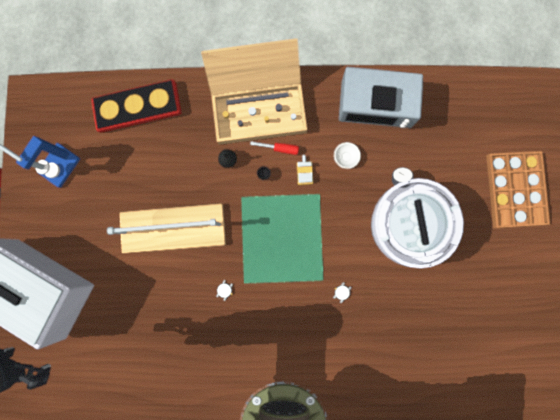

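View pics/side0.png

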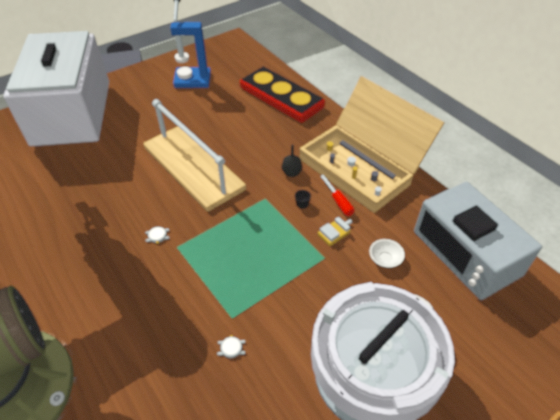

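```bash
cat > h.py <<'E'
from workcell import *
import numpy as np, cv2
from scipy.spatial.transform import Rotation as R
def K(m): f=210/np.tan(np.radians(m['fovy']/2)); return np.array([[f,0,m['cx']],[0,f,m['cy']],[0,0,1.]])
def rot(m): return R.from_euler('xyz',m['attitude'],degrees=True).as_matrix()
def w(m,px,z):
    px=np.array(px,float).reshape(-1,1,2)
    u=cv2.undistortPoints(px,K(m),m['D']).reshape(-1,2)
    d=np.c_[u,np.ones(len(u))]@rot(m).T
    return m['eye']+d*((z-m['eye'][2])/d[:,2])[:,None]
def p(m,X):
    X=np.array(X,float).reshape(-1,3); r=rot(m).T
    return cv2.projectPoints(X,cv2.Rodrigues(r)[0],-r@m['eye'],K(m),m['D'])[0].reshape(-1,2)
def snap(n,name,crop=None,s=1):
    m=camera_model(n); im=grab_frame(n)[:,:,::-1]
    np.save(f'pics/{name}.npy',im)
    if crop: a,b,c,d=crop; im=im[b:d,a:c]
    cv2.imwrite(f'pics/{name}.png',cv2.resize(im,None,fx=s,fy=s,interpolation=cv2.INTER_CUBIC))
    return m
E
python3 - <<'E'
from h import *
m=camera_model('top')
print('bar',w(m,[(110,231),(214,222)],.115))
print('foot',w(m,[(120,209),(222,205),(225,247),(122,252)],.018))
print('handle',w(m,[(418,200),(426,243)],.144))
print('mat',w(m,[(242,196),(321,194),(322,281),(244,283)],.002))
print('collar',w(m,[(417,179),(417,267),(372,223),(463,223)],.127), 'gauge',w(m,[(403,175)],.085))
im=cv2.imread('pics/top0.png')
a=cv2.resize(im[165:280,360:475],(560,560),interpolation=cv2.INTER_CUBIC)
cv2.imwrite('pics/c0.png',a)
E
```

```text
bar [[0.51076775 0.42417274 0.115     ]
 [0.53109406 0.16387498 0.115     ]]
foot [[0.57408066 0.43544104 0.018     ]
 [0.58203082 0.15851277 0.018     ]
 [0.47089386 0.15038811 0.018     ]
 [0.45867606 0.42798316 0.018     ]]
handle [[ 0.57744636 -0.32667532  0.144     ]
 [ 0.47502082 -0.34291844  0.144     ]]
mat [[ 0.60734043  0.10694644  0.002     ]
 [ 0.61066878 -0.10486045  0.002     ]
 [ 0.37932014 -0.10448606  0.002     ]
 [ 0.37533908  0.10208357  0.002     ]]
collar [[ 0.63048859 -0.33058635  0.127     ]
 [ 0.41808902 -0.32451972  0.127     ]
 [ 0.52463369 -0.21814096  0.127     ]
 [ 0.52244725 -0.44044266  0.127     ]] gauge [[ 0.64717989 -0.30677402  0.085     ]]
```

View pics/c0.png

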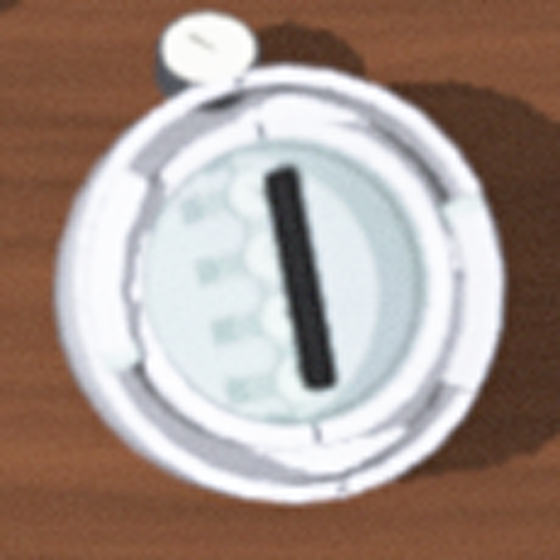

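The first two pictures show the pot at top-px (417,223), with the handle from (418,200) to (426,243). The stand's bar runs from (110,231) to (214,222), and the mat centre is about (282,239). The crop shows four watches under the lid.

```bash
python3 - <<'E'
from h import *
m=camera_model('top');s=camera_model('side')
c=lambda a,b:(360+a/4.87,165+b/4.87)
h=w(m,[c(281,168),c(320,390)],.144);print(h,h.mean(0),np.degrees(np.arctan2(*(h[0]-h[1])[1::-1])),np.linalg.norm(h[0]-h[1]))
print('side',w(s,[(364,360),(408,315)],.144))
print('watch',w(m,[c(250,192),c(265,247),c(285,302),c(303,357)],.0865))
print('side bar',w(s,[(156,104),(221,160)],.115))
print('gauge',w(m,[c(208,48)],.088))
E
```

```text
[[ 0.57865607 -0.32599035  0.144     ]
 [ 0.47010816 -0.3420858   0.144     ]] [ 0.52438212 -0.33403807  0.144     ] 8.434342918091629 0.10973473482557058
side [[ 0.47076763 -0.34964863  0.144     ]
 [ 0.57605161 -0.33443861  0.144     ]]
watch [[ 0.57248748 -0.32521168  0.0865    ]
 [ 0.54410459 -0.33216276  0.0865    ]
 [ 0.51578242 -0.34173216  0.0865    ]
 [ 0.48754101 -0.3502897   0.0865    ]]
side bar [[0.51056155 0.42335452 0.115     ]
 [0.53551773 0.16738627 0.115     ]]
gauge [[ 0.64707094 -0.30532155  0.088     ]]
```

step_arm --pt "0.07 -0.21 0.2 -0.09" --pt "0.13 -0.4 0.2 -0.18" --pt "0.2 -0.6 0.2 -0.27" --pt "0.26 -0.8 0.2 -0.36" --pt "0.33 -0.97 0.2 -0.45" --gripper 1

```text
clock: 0.72
tcp_pos: [0.2698, 0.4115, 0.286]
eef_rot: [180.0, -0.0, -73.4]
ft_force: [-0.6, 0.5, 0.7]
finger_gap: 0.0854
grip_force: 0.0
```

step_arm --pt "0.07 -0.21 0 -0.09" --pt "0.13 -0.4 0 -0.18" --pt "0.2 -0.6 0 -0.27" --pt "0.26 -0.8 0 -0.36" --pt "0.33 -0.97 0 -0.45"

```text
clock: 1.35
tcp_pos: [0.3193, 0.266, 0.2861]
eef_rot: [180.0, -0.0, -125.0]
ft_force: [0.3, 0.2, 0.5]
finger_gap: 0.0857
grip_force: 0.0
```

step_arm --pt "0.07 -0.2 0 -0.04" --pt "0.14 -0.4 0 -0.08" --pt "0.21 -0.6 0 -0.12" --pt "0.28 -0.8 0 -0.16" --pt "0.34 -1.0 0 -0.2"

```text
clock: 1.98
tcp_pos: [0.3702, 0.1161, 0.286]
eef_rot: [180.0, -0.0, -147.7]
ft_force: [0.5, -0.1, -0.1]
finger_gap: 0.0855
grip_force: 0.0
```

step_arm --pt "0.07 -0.2 0 -0.04" --pt "0.14 -0.4 0 -0.08" --pt "0.21 -0.6 0 -0.12" --pt "0.28 -0.8 0 -0.16" --pt "0.34 -1.0 0 -0.2"

```text
clock: 2.6
tcp_pos: [0.4213, -0.0339, 0.2859]
eef_rot: [180.0, -0.0, -170.7]
ft_force: [0.1, 0.3, 0.1]
finger_gap: 0.0851
grip_force: 0.0
```

step_arm --pt "0.07 -0.2 0 0" --pt "0.14 -0.4 0 0" --pt "0.21 -0.6 0 0" --pt "0.28 -0.8 0 0" --pt "0.34 -1.0 0 0"

```text
clock: 3.22
tcp_pos: [0.4723, -0.1839, 0.2857]
eef_rot: [180.0, -0.0, -170.5]
ft_force: [0.7, 0.6, -0.4]
finger_gap: 0.0853
grip_force: 0.0
```

step_arm --pt "0.07 -0.2 0 0" --pt "0.14 -0.4 0 0" --pt "0.21 -0.6 0 0" --pt "0.28 -0.8 0 0" --pt "0.34 -1.0 0 0"

```text
clock: 3.85
tcp_pos: [0.5234, -0.3338, 0.2855]
eef_rot: [180.0, -0.1, -170.5]
ft_force: [-0.2, 0.1, 1.0]
finger_gap: 0.0859
grip_force: 0.0
```

```bash
python3 - <<'E'
from h import *
print(read_state()['tcp_pos'],read_state()['eef_rot'])
m=snap('wrist','w1');print(m)
E
```

```text
[ 0.52339831 -0.33378603  0.28552587] [ 1.79952763e+02 -5.06503063e-02 -1.70500502e+02]
{'fovy': 59.24838649207793, 'cx': 278.10625553165386, 'cy': 211.89817224771974, 'D': array([-0.0912331,  0.       ,  0.       ,  0.       ,  0.       ]), 'eye': array([ 0.45905911, -0.34482035,  0.40306561]), 'attitude': array([ 1.65157430e+02, -1.02152217e-01,  9.95920548e+01])}
```

View pics/w1.png

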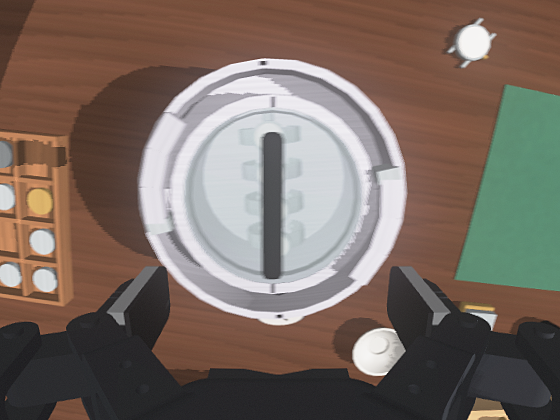

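The wrist view shows the handle from (272,132) to (273,278), centred on the pot, and the carrier rod with its watches in the same line.

```bash
python3 - <<'E'
from h import *
m=camera_model('wrist')
h=w(m,[(272,131),(273,279)],.144);print(h,h.mean(0),np.degrees(np.arctan2(*(h[0]-h[1])[1::-1])),np.linalg.norm(h[0]-h[1]))
c=w(m,[(264,59),(279,318),(139,190),(407,190)],.127);print(c,c[:2].mean(0),c[2:].mean(0))
E
```

```text
[[ 0.47022469 -0.34917062  0.144     ]
 [ 0.57882423 -0.33071519  0.144     ]] [ 0.52452446 -0.33994291  0.144     ] -170.35528311241885 0.11015653109790598
[[ 0.42228695 -0.36298403  0.127     ]
 [ 0.62125742 -0.31889461  0.127     ]
 [ 0.53093024 -0.44304225  0.127     ]
 [ 0.49712311 -0.24012581  0.127     ]] [ 0.52177218 -0.34093932  0.127     ] [ 0.51402668 -0.34158403  0.127     ]
```

step_arm --pt "0.0 -0.03 -0.2 0" --pt "0.01 -0.03 -0.4 0" --pt "0.01 -0.03 -0.6 0" --pt "0.01 -0.03 -0.75 0" --pt "0.01 -0.03 -0.92 0"

```text
clock: 4.53
tcp_pos: [0.5245, -0.3373, 0.1471]
eef_rot: [180.0, -0.0, -170.5]
ft_force: [0.6, -0.3, 0.2]
finger_gap: 0.0854
grip_force: 0.0
```

step_arm --pt "0 0 0 0" --pt "0 0 0 0" --pt "0 0 0 0" --pt "0 0 0 0" --pt "0 0 0 0" --gripper 0 --force 50

```text
clock: 5.15
tcp_pos: [0.5251, -0.3374, 0.1496]
eef_rot: [-180.0, 0.1, -170.5]
ft_force: [-0.1, 2.0, 4.7]
finger_gap: 0.0148
grip_force: 52.2
```

step_arm --pt "0 0 0 0" --pt "0 0 0 0" --pt "0 0 0 0" --pt "0 0 0 0" --pt "0 0 0 0"

```text
clock: 5.78
tcp_pos: [0.5251, -0.3374, 0.1496]
eef_rot: [-179.9, 0.1, -170.5]
ft_force: [-0.4, 1.8, 6.0]
finger_gap: 0.0148
grip_force: 52.4
```

```bash
python3 -c "
from h import *
s=read_state();print(s['tcp_pos'],s['eef_rot'],s['ft_force'],s['moment'],s['qpos'])"
```

```text
[ 0.52510486 -0.33744063  0.14963066] [-1.79946653e+02  8.87253710e-02 -1.70483601e+02] [-0.35763528  1.78240827  6.01623384] [0.87741783 0.15942267 0.00889033] [-1.43689437e+01  6.63861161e+00 -1.67552853e+00  1.29929711e-02
 -8.15831326e+01 -6.61165886e+01]
```

step_arm --pt "0 0 0.015 0.01" --pt "0 0 0.015 0.025" --pt "0 0 0.015 0.04" --pt "0 0 0.015 0.06" --pt "0 0 0.015 0.08"

```text
clock: 6.4
tcp_pos: [0.5242, -0.3375, 0.1497]
eef_rot: [179.9, -0.0, -161.5]
ft_force: [-0.1, -0.5, -3.1]
finger_gap: 0.0153
grip_force: 86.8
```

```bash
python3 -c "
from h import *
s=read_state();print(s['tcp_pos'],s['eef_rot'],s['ft_force'],s['moment'],s['qpos'])"
```

```text
[ 0.52422094 -0.33750264  0.14971681] [ 1.79923177e+02 -3.30575496e-02 -1.61453907e+02] [-0.12673069 -0.52887792 -3.13657714] [ 0.06568375 -0.06305568 -2.68622816] [-1.44282649e+01  6.68365131e+00 -1.59623610e+00 -4.69371514e-02
 -8.17896598e+01 -5.70189333e+01]
```

Turning + meets 2.7 N m, so that way is blocked and the lid opens by turning −.

step_arm --pt "0 0 0 -0.06" --pt "0 0 0 -0.1" --pt "0 0 0 -0.15" --pt "0 0 0 -0.2" --pt "0 0 0 -0.25"

```text
clock: 7.02
tcp_pos: [0.5246, -0.3369, 0.1496]
eef_rot: [179.9, -0.1, 169.9]
ft_force: [0.9, 0.8, -3.5]
finger_gap: 0.0148
grip_force: 51.2
```

```bash
python3 -c "
from h import *
s=read_state();print(s['tcp_pos'],s['eef_rot'],s['ft_force'],s['moment'],s['qpos'])"
```

```text
[ 0.52461409 -0.33691391  0.14964609] [ 1.79942854e+02 -6.01437601e-02  1.69923482e+02] [ 0.88151891  0.8080961  -3.54898604] [ 0.22632739 -0.24018948  0.06387958] [-1.43668719e+01  6.68432230e+00 -1.60076205e+00 -5.30310097e-02
 -8.17791695e+01 -8.57020638e+01]
```

step_arm --pt "0 0 0 -0.06" --pt "0 0 0 -0.12" --pt "0 0 0 -0.18" --pt "0 0 0 -0.24" --pt "0 0 0 -0.27"

```text
clock: 7.65
tcp_pos: [0.5246, -0.337, 0.1497]
eef_rot: [180.0, -0.1, 139.0]
ft_force: [0.6, 0.9, -3.6]
finger_gap: 0.015
grip_force: 51.2
```

step_arm --pt "0 0 0 -0.06" --pt "0 0 0 -0.12" --pt "0 0 0 -0.18" --pt "0 0 0 -0.24" --pt "0 0 0 -0.26"

```text
clock: 8.28
tcp_pos: [0.5247, -0.337, 0.1498]
eef_rot: [-180.0, -0.1, 109.2]
ft_force: [0.3, 0.8, -3.4]
finger_gap: 0.0149
grip_force: 51.2
```

step_arm --pt "0 0 0.03 0" --pt "0 0 0.06 0" --pt "0 0 0.1 0" --pt "0 0 0.15 0" --pt "0 0 0.2 0"

```text
clock: 8.9
tcp_pos: [0.5247, -0.3374, 0.1812]
eef_rot: [180.0, 0.0, 109.3]
ft_force: [-1.2, 0.2, -5.2]
finger_gap: 0.0151
grip_force: 51.0
```

```bash
python3 -c "
from h import *
s=read_state();print(s['tcp_pos'],s['eef_rot'],s['ft_force'],s['moment'],s['qpos'])"
```

```text
[ 0.52473929 -0.33741388  0.18124214] [1.79980270e+02 1.25028366e-02 1.09297130e+02] [-1.22811114  0.16713236 -5.22302583] [0.02210621 0.02750495 0.04463704] [-1.43824929e+01  6.13075400e+00  1.08785678e+00 -5.39190150e-04
 -8.49337509e+01 -1.46320327e+02]
```

step_arm --pt "0 0 0.15 0" --pt "0 0 0.3 0" --pt "0 0 0.4 0" --pt "0 0.1 0.4 0.06" --pt "-0.02 0.25 0.4 0.12"

```text
clock: 9.52
tcp_pos: [0.5216, -0.2997, 0.2404]
eef_rot: [-180.0, -0.0, 123.2]
ft_force: [0.3, 0.5, -4.6]
finger_gap: 0.0148
grip_force: 51.0
```

step_arm --pt "-0.02 0.2 0 0.06" --pt "-0.04 0.4 0 0.12" --pt "-0.06 0.6 0 0.18" --pt "-0.08 0.8 0 0.24" --pt "-0.1 0.97 0 0.3"

```text
clock: 10.15
tcp_pos: [0.5064, -0.1532, 0.2407]
eef_rot: [180.0, 0.0, 157.7]
ft_force: [0.6, 0.6, -4.9]
finger_gap: 0.0147
grip_force: 51.1
```

step_arm --pt "-0.02 0.2 0 0.06" --pt "-0.04 0.4 0 0.12" --pt "-0.06 0.6 0 0.18" --pt "-0.08 0.8 0 0.24" --pt "-0.1 0.97 0 0.28"

```text
clock: 10.78
tcp_pos: [0.4914, -0.0078, 0.2407]
eef_rot: [180.0, 0.0, -170.3]
ft_force: [-0.5, 0.1, -4.3]
finger_gap: 0.0146
grip_force: 51.0
```

```bash
python3 -c "
from h import *
s=read_state();print(s['tcp_pos'],s['eef_rot'],s['ft_force'],s['moment'],s['qpos'])
snap('top','t2',(200,160,500,290),2.6)"
```

```text
[ 0.49137428 -0.0077839   0.24074418] [ 1.79973612e+02  1.31320825e-02 -1.70298044e+02] [-0.48648411  0.07037423 -4.2973802 ] [ 0.0114041  -0.01895402 -0.04285894] [ 2.26448944e+01 -1.45678118e+01 -1.23145965e+01 -2.27933712e-02
 -9.22345063e+01 -1.02943828e+02]
```

View pics/t2.png

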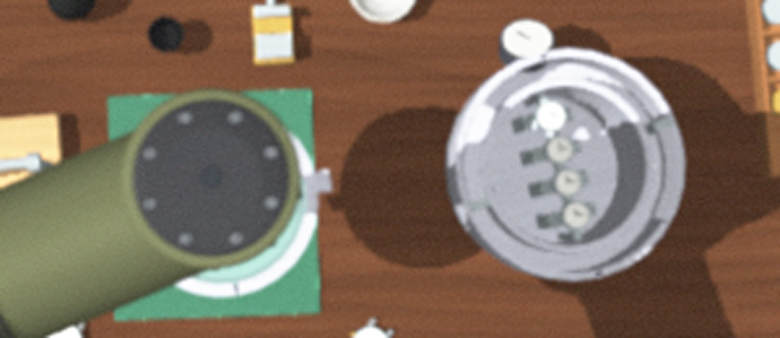

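The lid is off and held over the mat. The pot shows four watch heads at crop px (550,115), (560,149), (568,183) and (577,215).

step_arm --pt "0 0 -0.2 0" --pt "0 0 -0.4 0" --pt "0 0 -0.6 0" --pt "0 0 -0.8 0" --pt "0 0 -1.0 0"

```text
clock: 11.45
tcp_pos: [0.4916, -0.009, 0.0898]
eef_rot: [180.0, 0.0, -170.5]
ft_force: [-0.5, 0.2, -4.5]
finger_gap: 0.0154
grip_force: 51.1
```

step_arm --pt "0 0 -0.08 0" --pt "0 0 -0.14 0" --pt "0 0 -0.18 0" --pt "0 0 -0.215 0" --pt "0 0 -0.215 0"

```text
clock: 12.08
tcp_pos: [0.4917, -0.0089, 0.0582]
eef_rot: [180.0, -0.0, -170.5]
ft_force: [-0.7, -0.1, -4.8]
finger_gap: 0.0147
grip_force: 50.9
```

step_arm --pt "0 0 0 0" --pt "0 0 0 0" --pt "0 0 0 0" --pt "0 0 0.0 0" --pt "0 0 0 0" --gripper 1

```text
clock: 12.7
tcp_pos: [0.4917, -0.0089, 0.0584]
eef_rot: [180.0, 0.0, -170.5]
ft_force: [0.1, 0.6, 0.6]
finger_gap: 0.0854
grip_force: 0.0
```

step_arm --pt "0 0 0.2 0" --pt "0 0 0.4 0" --pt "0 0 0.6 0" --pt "0 0 0.8 0" --pt "0 0 1 0"

```text
clock: 13.32
tcp_pos: [0.4916, -0.0089, 0.2093]
eef_rot: [180.0, 0.0, -170.5]
ft_force: [0.9, 0.7, 0.2]
finger_gap: 0.0848
grip_force: 0.0
```

step_arm --pt "0 0 0.2 0" --pt "0 0 0.4 0" --pt "0 0 0.4 0" --pt "0 -0.2 0.4 0" --pt "0 -0.4 0.4 0"

```text
clock: 13.95
tcp_pos: [0.4915, -0.0693, 0.2674]
eef_rot: [180.0, -0.1, -170.4]
ft_force: [0.4, 0.2, -0.2]
finger_gap: 0.0856
grip_force: 0.0
```

```bash
python3 - <<'E'
from h import *
s=read_state();print(s['tcp_pos'],s['eef_rot'],s['ft_force'],s['qpos'])
m=camera_model('top')
q=w(m,[(200+a/2.6,160+b/2.6) for a,b in((550,115),(560,149),(568,183),(577,215))],.0865);print(q, np.diff(q,axis=0),q.mean(0))
E
```

```text
[ 0.49147803 -0.0692795   0.26735402] [ 1.79978357e+02 -6.45272764e-02 -1.70437958e+02] [ 0.44454222  0.22617145 -0.20423165] [ 1.52787642e+01 -1.34841308e+01 -8.64938840e+00 -2.80652968e-02
 -9.48967923e+01 -9.57191147e+01]
[[ 0.57297131 -0.32574196  0.0865    ]
 [ 0.54010584 -0.33449873  0.0865    ]
 [ 0.50737363 -0.34134515  0.0865    ]
 [ 0.47664061 -0.34925314  0.0865    ]] [[-0.03286548 -0.00875677  0.        ]
 [-0.03273221 -0.00684642  0.        ]
 [-0.03073302 -0.007908    0.        ]] [ 0.52427285 -0.33770974  0.0865    ]
```

step_arm --pt "0.02 -0.2 0 0" --pt "0.05 -0.4 0 0" --pt "0.07 -0.6 0 0" --pt "0.09 -0.8 0 0" --pt "0.11 -1 0 0"

```text
clock: 14.58
tcp_pos: [0.508, -0.2198, 0.2672]
eef_rot: [180.0, -0.1, -170.5]
ft_force: [1.1, 0.1, 0.4]
finger_gap: 0.0858
grip_force: 0.0
```

step_arm --pt "0.02 -0.2 0 0" --pt "0.05 -0.4 0 0" --pt "0.07 -0.6 0 0" --pt "0.09 -0.75 0 0" --pt "0.11 -0.78 0 0"

```text
clock: 15.2
tcp_pos: [0.5244, -0.3369, 0.2667]
eef_rot: [179.9, -0.1, -170.6]
ft_force: [-0.1, 0.3, 0.2]
finger_gap: 0.0854
grip_force: 0.0
```

```bash
python3 - <<'E'
from h import *
s=read_state();print(s['tcp_pos'],s['eef_rot'])
m=snap('wrist','w2',(120,40,440,340),2);print(p(m,[[.57297,-.3257,.0865],[.4766,-.3493,.0865],[.5245,-.3377,.069]]))
E
```

```text
[ 0.52436426 -0.33688359  0.26671425] [ 1.79930284e+02 -1.12501290e-01 -1.70598310e+02]
[[281.03261387 252.76458415]
 [271.98160427 135.66283623]
 [276.54184933 191.85396182]]
```

View pics/w2.png

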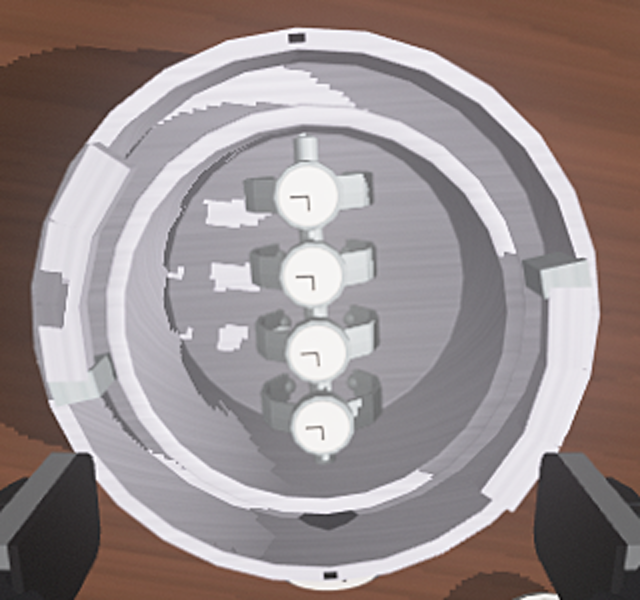

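Wrist view: the heads are at crop px (306,196), (313,274), (318,351) and (323,427), and the rod is turned slightly from the tool axis.

```bash
python3 - <<'E'
from h import *
m=camera_model('wrist')
q=w(m,[(120+a/2,40+b/2) for a,b in((306,196),(313,274),(318,351),(323,427))],.0865);print(q);d=q[3]-q[0];print(np.linalg.norm(d)/3,np.degrees(np.arctan2(d[1],d[0])),q.mean(0))
E
```

```text
[[ 0.47863828 -0.34795227  0.0865    ]
 [ 0.50912417 -0.3400468   0.0865    ]
 [ 0.54085404 -0.33263819  0.0865    ]
 [ 0.57395299 -0.32488014  0.0865    ]]
0.0326891376434982 13.607426004716233 [ 0.52564237 -0.33637935  0.0865    ]
```

step_arm --pt "-0.1 -0.03 -0.1 0.01" --pt "-0.2 -0.05 -0.25 0.02" --pt "-0.32 -0.08 -0.4 0.035" --pt "-0.32 -0.08 -0.6 0.035" --pt "-0.32 -0.08 -0.8 0.035" --gripper 0.5 --force 30

```text
clock: 15.88
tcp_pos: [0.4766, -0.3471, 0.1475]
eef_rot: [180.0, 0.0, -166.5]
ft_force: [0.6, -0.5, -0.6]
finger_gap: 0.0427
grip_force: 0.0
```

step_arm --pt "0 0 -0.06 0" --pt "0 0 -0.12 0" --pt "0 0 -0.18 0" --pt "0 0 -0.24 0" --pt "0 0 -0.3 0"

```text
clock: 16.5
tcp_pos: [0.4768, -0.3479, 0.103]
eef_rot: [-180.0, 0.0, -166.5]
ft_force: [-0.6, 0.1, -0.4]
finger_gap: 0.0428
grip_force: 0.0
```

```bash
python3 - <<'E'
from h import *
s=read_state();print(s['tcp_pos'],s['eef_rot'],s['ft_force'],s['finger_gap'])
m=snap('wrist','w3',(80,60,480,360),1.5);print(camera_model('wrist'))
E
```

```text
[ 0.47680444 -0.34793472  0.10297804] [-1.79992965e+02  1.91900521e-02 -1.66490268e+02] [-0.5581275   0.09291354 -0.4229546 ] 0.04275420904031355
{'fovy': 59.24838649207793, 'cx': 278.10625553165386, 'cy': 211.89817224771974, 'D': array([-0.0912331,  0.       ,  0.       ,  0.       ,  0.       ]), 'eye': array([ 0.41285364, -0.36307196,  0.21888009]), 'attitude': array([ 1.65171025e+02, -1.49549983e-01,  1.03589248e+02])}
```

View pics/w3.png

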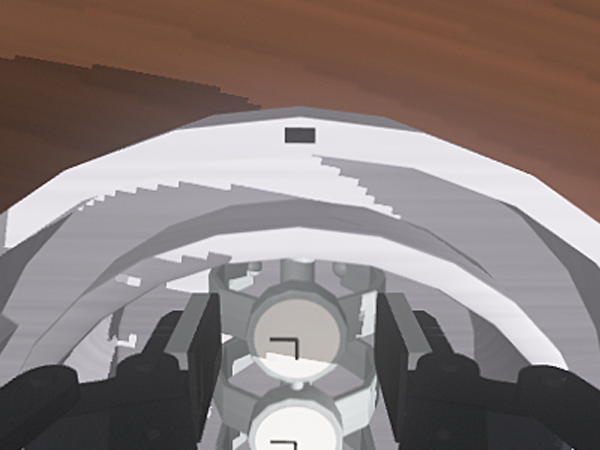

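The first head, at crop px (297,340), sits centred between the fingers, so I close and lift.

step_arm --pt "0 0 0 0" --pt "0 0 0 0" --pt "0 0 0 0" --pt "0 0 0 0" --pt "0 0 0 0" --gripper 0 --force 30

```text
clock: 17.18
tcp_pos: [0.4767, -0.3479, 0.1034]
eef_rot: [180.0, 0.0, -166.5]
ft_force: [-0.4, 0.1, 0.3]
finger_gap: 0.0261
grip_force: 29.5
```

step_arm --pt "0 0 0.06 0" --pt "0 0 0.13 0" --pt "0 0 0.2 0" --pt "0 0 0.3 0" --pt "0 0 0.4 0"

```text
clock: 17.8
tcp_pos: [0.4768, -0.348, 0.1647]
eef_rot: [-180.0, 0.0, -166.5]
ft_force: [0.2, 0.2, -0.6]
finger_gap: 0.0259
grip_force: 29.5
```

step_arm --pt "0 0 0.15 0" --pt "0 0 0.3 0" --pt "0 0 0.45 0" --pt "0 0 0.6 0" --pt "0 0 0.7 0"

```text
clock: 18.42
tcp_pos: [0.4768, -0.348, 0.2703]
eef_rot: [-179.9, 0.1, -166.5]
ft_force: [0.3, 0.2, -0.7]
finger_gap: 0.0258
grip_force: 29.5
```

```bash
python3 - <<'E'
from h import *
s=read_state();print(s['tcp_pos'],s['eef_rot'],s['ft_force'],s['finger_gap'])
m=snap('wrist','w4',(80,60,480,360),1.5)
E
```

```text
[ 0.47680806 -0.34802779  0.27030849] [-1.79936852e+02  7.91812208e-02 -1.66489979e+02] [ 0.25705435  0.22273382 -0.66065663] 0.025820686071836206
```

View pics/w4.png

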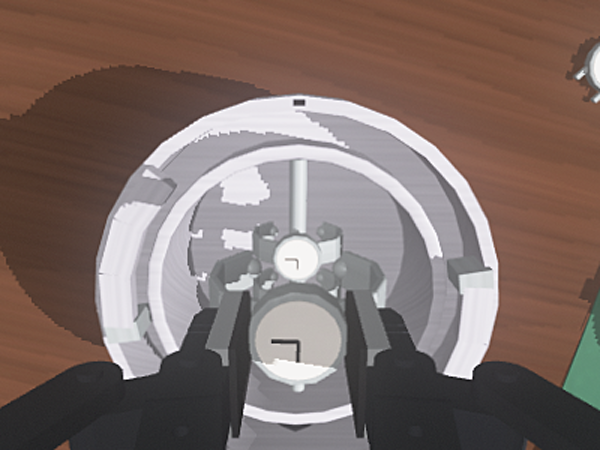

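The watch is held upright and free of the rod. Next I carry it to the stand.

step_arm --pt "0.01 0.2 0 0.03" --pt "0.02 0.4 0 0.06" --pt "0.03 0.6 0 0.08" --pt "0.04 0.8 0 0.11" --pt "0.05 1.0 0 0.14"

```text
clock: 19.1
tcp_pos: [0.484, -0.1968, 0.2679]
eef_rot: [180.0, -0.0, -150.3]
ft_force: [-1.1, 0.3, -0.3]
finger_gap: 0.0261
grip_force: 29.6
```

step_arm --pt "0.01 0.2 0 0.03" --pt "0.02 0.4 0 0.06" --pt "0.03 0.6 0 0.08" --pt "0.04 0.8 0 0.11" --pt "0.05 1.0 0 0.14"

```text
clock: 19.73
tcp_pos: [0.4915, -0.0469, 0.2679]
eef_rot: [180.0, -0.0, -134.3]
ft_force: [0.2, 0.4, -0.9]
finger_gap: 0.0259
grip_force: 29.6
```

step_arm --pt "0.01 0.2 0 0.03" --pt "0.02 0.4 0 0.06" --pt "0.03 0.6 0 0.08" --pt "0.04 0.8 0 0.11" --pt "0.05 1.0 0 0.14"

```text
clock: 20.35
tcp_pos: [0.499, 0.1031, 0.2679]
eef_rot: [180.0, -0.0, -118.2]
ft_force: [0.7, -0.1, -0.5]
finger_gap: 0.0257
grip_force: 29.6
```

step_arm --pt "0.01 0.2 0 0.03" --pt "0.02 0.4 0 0.06" --pt "0.03 0.6 0 0.08" --pt "0.04 0.8 0 0.11" --pt "0.05 1.0 0 0.14"

```text
clock: 20.98
tcp_pos: [0.5065, 0.2531, 0.2678]
eef_rot: [180.0, -0.0, -102.2]
ft_force: [0.5, -0.1, 0.4]
finger_gap: 0.0259
grip_force: 29.6
```

step_arm --pt "0.01 0.1 0 0.03" --pt "0.02 0.2 0 0.06" --pt "0.03 0.3 0 0.08" --pt "0.04 0.35 0 0.11" --pt "0.05 0.35 0 0.15"

```text
clock: 21.6
tcp_pos: [0.5141, 0.3053, 0.2677]
eef_rot: [180.0, -0.0, -85.0]
ft_force: [0.0, 0.1, -0.5]
finger_gap: 0.026
grip_force: 29.6
```

```bash
python3 - <<'E'
from h import *
s=read_state();print(s['tcp_pos'],s['eef_rot'],s['qpos'],s['finger_gap'])
m=snap('wrist','w5')
E
```

```text
[0.51410948 0.30532339 0.26771245] [ 1.79952260e+02 -2.57149891e-02 -8.49550976e+01] [ 4.98823480e+01  2.12476796e+00  5.87236056e+00 -1.54604657e-02
 -9.37995768e+01 -4.48384738e+01] 0.02601242457533281
```

View pics/w5.png

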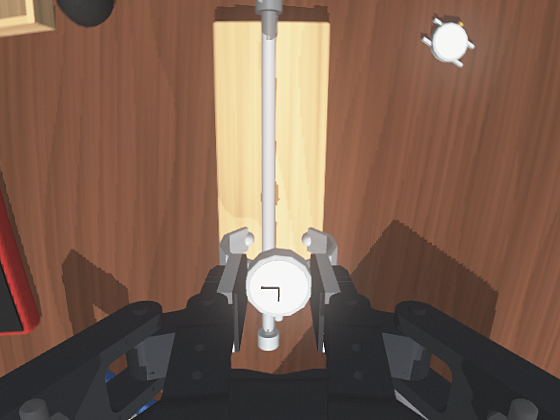

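The bar runs from px (269,35) to (268,335), nearly parallel to the tool's axis. The watch head is at (279,283).

```bash
python3 - <<'E'
from h import *
m=camera_model('wrist')
q=w(m,[(269,12),(269.5,40),(268.5,235),(268,340)],.115);print(q);d=q[2]-q[1];print(np.degrees(np.arctan2(d[1],d[0])), (q[0]+q[3])/2)
f=w(m,[(214,22),(329,21),(217,220),(325,220)],.018);print(f)
t=camera_model('top');im=np.load('pics/t2.npy') 
print('top pred of bar ends',p(t,q))
E
```

```text
[[0.53197999 0.17277604 0.115     ]
 [0.53001642 0.19096256 0.115     ]
 [0.51850667 0.33103754 0.115     ]
 [0.51097562 0.42443367 0.115     ]]
94.6973550172966 [0.5214778  0.29860486 0.115     ]
[[0.58634542 0.16168924 0.018     ]
 [0.48020949 0.15107568 0.018     ]
 [0.57258678 0.35233112 0.018     ]
 [0.46099807 0.34202052 0.018     ]]
top pred of bar ends [[210.37851551 221.66683903]
 [202.98503008 222.53010199]
 [146.66328286 227.64097836]
 [109.89997586 230.91665363]]
```

step_arm --pt "0.02 0.17 0 0" --pt "0.02 0.34 -0.1 0" --pt "0.02 0.34 -0.2 0" --pt "0.02 0.34 -0.3 0" --pt "0.02 0.34 -0.4 0"

```text
clock: 22.28
tcp_pos: [0.5171, 0.3552, 0.207]
eef_rot: [180.0, -0.0, -85.2]
ft_force: [-0.4, -0.4, -1.6]
finger_gap: 0.0263
grip_force: 29.6
```

step_arm --pt "0 0 -0.08 0" --pt "0 0 -0.16 0" --pt "0 0 -0.24 0" --pt "0 0 -0.32 0" --pt "0 0 -0.38 0"

```text
clock: 22.9
tcp_pos: [0.5171, 0.3556, 0.1503]
eef_rot: [180.0, -0.0, -85.1]
ft_force: [0.5, -0.3, -1.1]
finger_gap: 0.0259
grip_force: 29.6
```

```bash
python3 - <<'E'
from h import *
s=read_state();print(s['tcp_pos'],s['eef_rot'],s['ft_force'])
E
```

```text
[0.51707244 0.35555309 0.15034487] [ 1.79973375e+02 -1.82548662e-02 -8.51293921e+01] [ 0.54191156 -0.27815781 -1.14472161]
```

step_arm --pt "0 0 0 0" --pt "0 0 0 0" --pt "0 0 0 0" --pt "0 0 0 0" --pt "0 0 0 0" --gripper 0.5

```text
clock: 23.52
tcp_pos: [0.5172, 0.3557, 0.1514]
eef_rot: [-180.0, 0.0, -85.1]
ft_force: [0.7, -0.3, 0.2]
finger_gap: 0.0429
grip_force: 0.0
```

step_arm --pt "0 0 0.1 0" --pt "0 0 0.25 0" --pt "0 0 0.4 0" --pt "0 0 0.6 0" --pt "0 0 0.78 0"

```text
clock: 24.15
tcp_pos: [0.5173, 0.3555, 0.2709]
eef_rot: [-179.9, 0.1, -85.1]
ft_force: [0.5, 0.2, -0.3]
finger_gap: 0.0426
grip_force: 0.0
```

```bash
python3 - <<'E'
from h import *
s=read_state();print(s['tcp_pos'],s['eef_rot'],s['ft_force'])
snap('wrist','w6',(140,60,420,400),1.5)
E
```

```text
[0.51734001 0.35553649 0.27088631] [-1.79914217e+02  5.04210660e-02 -8.51303634e+01] [ 0.46251197  0.24129355 -0.31821945]
```

View pics/w6.png

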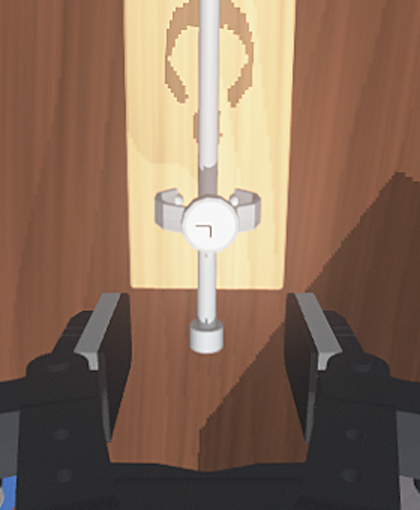

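The watch hangs on the bar, head on top, at crop px (208,222). Next is the second watch.

step_arm --pt "0 -0.2 0 -0.03" --pt "0 -0.4 0 -0.06" --pt "0 -0.6 0 -0.08" --pt "0 -0.8 0 -0.11" --pt "-0.01 -0.93 0 -0.14"

```text
clock: 24.82
tcp_pos: [0.5158, 0.2149, 0.2695]
eef_rot: [-179.9, 0.1, -101.4]
ft_force: [0.2, 1.4, -0.4]
finger_gap: 0.0424
grip_force: 0.0
```

step_arm --pt "0 -0.2 0 -0.03" --pt "0 -0.4 0 -0.06" --pt "0 -0.6 0 -0.08" --pt "0 -0.8 0 -0.11" --pt "-0.01 -0.93 0 -0.14"

```text
clock: 25.45
tcp_pos: [0.5141, 0.0755, 0.2688]
eef_rot: [-180.0, 0.0, -117.4]
ft_force: [0.2, -0.1, 0.9]
finger_gap: 0.043
grip_force: 0.0
```

step_arm --pt "0 -0.2 0 -0.03" --pt "0 -0.4 0 -0.06" --pt "0 -0.6 0 -0.08" --pt "0 -0.8 0 -0.11" --pt "-0.01 -0.93 0 -0.14"

```text
clock: 26.08
tcp_pos: [0.5126, -0.0639, 0.2685]
eef_rot: [-180.0, 0.0, -133.5]
ft_force: [0.4, 0.2, 0.1]
finger_gap: 0.0429
grip_force: 0.0
```

step_arm --pt "0 -0.2 0 -0.03" --pt "0 -0.4 0 -0.06" --pt "0 -0.6 0 -0.08" --pt "0 -0.8 0 -0.11" --pt "-0.01 -0.93 0 -0.14"

```text
clock: 26.7
tcp_pos: [0.5111, -0.2035, 0.2683]
eef_rot: [180.0, -0.0, -149.5]
ft_force: [-0.1, -0.1, -0.1]
finger_gap: 0.0429
grip_force: 0.0
```

step_arm --pt "0 -0.2 0 -0.03" --pt "0 -0.4 0 -0.06" --pt "0 -0.6 0 -0.08" --pt "0 -0.8 0 -0.11" --pt "-0.01 -0.93 0 -0.15"

```text
clock: 27.32
tcp_pos: [0.5096, -0.343, 0.2681]
eef_rot: [180.0, -0.0, -166.7]
ft_force: [0.5, 1.1, 0.7]
finger_gap: 0.0429
grip_force: 0.0
```

```bash
python3 - <<'E'
from h import *
s=read_state();print(s['tcp_pos'],s['eef_rot'],s['ft_force'])
E
```

```text
[ 0.50961097 -0.34297718  0.2680823 ] [ 1.79982103e+02 -2.44444363e-02 -1.66736461e+02] [0.46411196 1.05930608 0.73890727]
```

step_arm --pt "0 0.01 -0.2 0" --pt "0 0.01 -0.35 0" --pt "0 0.01 -0.5 0" --pt "0 0.01 -0.65 0" --pt "0 0.01 -0.8 0"

```text
clock: 27.95
tcp_pos: [0.5098, -0.3403, 0.1477]
eef_rot: [180.0, 0.0, -166.6]
ft_force: [0.0, -0.8, -0.3]
finger_gap: 0.0426
grip_force: 0.0
```

step_arm --pt "0 0 -0.08 0" --pt "0 0 -0.16 0" --pt "0 0 -0.23 0" --pt "0 0 -0.3 0" --pt "0 0 -0.3 0"

```text
clock: 28.58
tcp_pos: [0.5093, -0.3402, 0.1022]
eef_rot: [179.9, -0.1, -166.5]
ft_force: [-1.4, 0.5, 0.3]
finger_gap: 0.0427
grip_force: 0.0
```

step_arm --pt "0 0 0 0" --pt "0 0 0 0" --pt "0 0 0 0" --pt "0 0 0 0" --pt "0 0 0 0" --gripper 0

```text
clock: 29.2
tcp_pos: [0.51, -0.3406, 0.1039]
eef_rot: [-180.0, 0.0, -166.5]
ft_force: [0.1, 0.0, 2.1]
finger_gap: 0.0259
grip_force: 29.6
```

step_arm --pt "0 0 0.06 0" --pt "0 0 0.13 0" --pt "0 0 0.2 0" --pt "0 0 0.3 0" --pt "0 0 0.4 0"

```text
clock: 29.82
tcp_pos: [0.5098, -0.3404, 0.1646]
eef_rot: [-180.0, 0.0, -166.5]
ft_force: [0.1, 0.4, -0.5]
finger_gap: 0.026
grip_force: 29.5
```

step_arm --pt "0 0 0.15 0" --pt "0 0 0.3 0" --pt "0 0 0.45 0" --pt "0 0 0.6 0" --pt "0 0 0.7 0"

```text
clock: 30.45
tcp_pos: [0.5098, -0.3405, 0.2704]
eef_rot: [-179.9, 0.1, -166.5]
ft_force: [-0.1, -0.3, -1.2]
finger_gap: 0.0257
grip_force: 29.5
```

```bash
python3 - <<'E'
from h import *
s=read_state();print(s['tcp_pos'],s['eef_rot'],s['ft_force'],s['finger_gap'])
m=snap('wrist','w7',(80,60,480,360),1.5)
E
```

```text
[ 0.50981759 -0.34051238  0.27035814] [-1.79939006e+02  8.45094278e-02 -1.66489740e+02] [-0.14590892 -0.31430529 -1.16317934] 0.025708452484314713
```

View pics/w7.png

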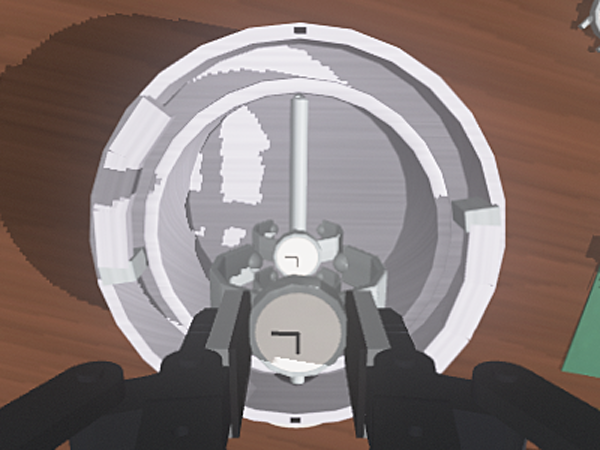

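The second watch is held upright. On to the stand.

step_arm --pt "0 0.2 0 0.03" --pt "0 0.4 0 0.06" --pt "0.01 0.6 0 0.08" --pt "0.01 0.8 0 0.11" --pt "0.015 0.88 0 0.14"

```text
clock: 31.12
tcp_pos: [0.5119, -0.2071, 0.2681]
eef_rot: [180.0, 0.0, -150.2]
ft_force: [0.4, -0.7, -0.1]
finger_gap: 0.0259
grip_force: 29.6
```

step_arm --pt "0 0.2 0 0.03" --pt "0 0.4 0 0.06" --pt "0.01 0.6 0 0.08" --pt "0.01 0.8 0 0.11" --pt "0.015 0.88 0 0.14"

```text
clock: 31.75
tcp_pos: [0.5142, -0.0754, 0.2681]
eef_rot: [180.0, -0.0, -134.2]
ft_force: [1.1, 0.2, -0.3]
finger_gap: 0.0264
grip_force: 29.6
```

step_arm --pt "0 0.2 0 0.03" --pt "0 0.4 0 0.06" --pt "0.01 0.6 0 0.08" --pt "0.01 0.8 0 0.11" --pt "0.015 0.88 0 0.14"

```text
clock: 32.38
tcp_pos: [0.5165, 0.0564, 0.2679]
eef_rot: [180.0, -0.0, -118.1]
ft_force: [-0.9, -0.6, -0.8]
finger_gap: 0.0262
grip_force: 29.6
```

step_arm --pt "0 0.2 0 0.03" --pt "0 0.4 0 0.06" --pt "0.01 0.6 0 0.08" --pt "0.01 0.8 0 0.11" --pt "0.015 0.88 0 0.14"

```text
clock: 33.0
tcp_pos: [0.5188, 0.1885, 0.2677]
eef_rot: [180.0, -0.0, -102.1]
ft_force: [-0.1, 0.3, -0.0]
finger_gap: 0.0262
grip_force: 29.6
```

step_arm --pt "0 0.2 0 0.03" --pt "0 0.4 0 0.06" --pt "0.01 0.6 0 0.08" --pt "0.01 0.8 0 0.11" --pt "0.01 0.86 0 0.15"

```text
clock: 33.62
tcp_pos: [0.5204, 0.3176, 0.2672]
eef_rot: [179.9, -0.1, -84.9]
ft_force: [-0.7, -0.5, -0.5]
finger_gap: 0.0262
grip_force: 29.6
```

```bash
python3 - <<'E'
from h import *
s=read_state();print(s['tcp_pos'],s['eef_rot'],s['ft_force'],s['finger_gap'])
E
```

```text
[0.52038021 0.31760616 0.26716888] [ 1.79920326e+02 -6.47345956e-02 -8.48832168e+01] [-0.66676453 -0.4823843  -0.46376468] 0.026172726445186315
```

step_arm --pt "0 -0.015 -0.05 0" --pt "0 -0.015 -0.1 0" --pt "0 -0.015 -0.2 0" --pt "0 -0.015 -0.3 0" --pt "0 -0.015 -0.4 0"

```text
clock: 34.25
tcp_pos: [0.52, 0.3141, 0.2068]
eef_rot: [180.0, -0.0, -85.1]
ft_force: [-1.0, 0.3, 0.2]
finger_gap: 0.0257
grip_force: 29.6
```

step_arm --pt "0 0 -0.08 0" --pt "0 0 -0.16 0" --pt "0 0 -0.24 0" --pt "0 0 -0.32 0" --pt "0 0 -0.375 0"

```text
clock: 34.88
tcp_pos: [0.52, 0.3143, 0.151]
eef_rot: [180.0, -0.0, -85.1]
ft_force: [0.8, -0.3, -1.0]
finger_gap: 0.0259
grip_force: 29.6
```

step_arm --pt "0 0 0 0" --pt "0 0 0 0" --pt "0 0 0 0" --pt "0 0 0 0" --pt "0 0 0 0" --gripper 0.5

```text
clock: 35.5
tcp_pos: [0.5202, 0.3144, 0.1522]
eef_rot: [-180.0, 0.0, -85.1]
ft_force: [-0.2, 0.9, -0.4]
finger_gap: 0.0426
grip_force: 0.0
```

step_arm --pt "0 0 0.1 0" --pt "0 0 0.25 0" --pt "0 0 0.4 0" --pt "0 0 0.6 0" --pt "0 0 0.78 0"

```text
clock: 36.12
tcp_pos: [0.5204, 0.3143, 0.2716]
eef_rot: [-179.9, 0.0, -85.1]
ft_force: [-0.4, 0.8, 0.8]
finger_gap: 0.0428
grip_force: 0.0
```

```bash
python3 - <<'E'
from h import *
snap('wrist','w8',(140,60,420,400),1.5)
E
```

step_arm --pt "0 -0.2 0 -0.03" --pt "0.01 -0.4 0 -0.06" --pt "0.02 -0.6 0 -0.08" --pt "0.02 -0.8 0 -0.11" --pt "0.03 -0.865 0 -0.14"

```text
clock: 36.8
tcp_pos: [0.5248, 0.1831, 0.2707]
eef_rot: [-179.9, 0.1, -101.4]
ft_force: [-0.4, 0.2, -0.1]
finger_gap: 0.0427
grip_force: 0.0
```

step_arm --pt "0 -0.2 0 -0.03" --pt "0.01 -0.4 0 -0.06" --pt "0.02 -0.6 0 -0.08" --pt "0.02 -0.8 0 -0.11" --pt "0.03 -0.865 0 -0.14"

```text
clock: 37.42
tcp_pos: [0.5292, 0.0533, 0.2706]
eef_rot: [-179.9, 0.1, -117.4]
ft_force: [-0.1, 0.5, 0.7]
finger_gap: 0.0428
grip_force: 0.0
```

step_arm --pt "0 -0.2 0 -0.03" --pt "0.01 -0.4 0 -0.06" --pt "0.02 -0.6 0 -0.08" --pt "0.02 -0.8 0 -0.11" --pt "0.03 -0.865 0 -0.14"

```text
clock: 38.05
tcp_pos: [0.5336, -0.0765, 0.2703]
eef_rot: [-179.9, 0.1, -133.5]
ft_force: [0.1, -0.1, 0.5]
finger_gap: 0.043
grip_force: 0.0
```

step_arm --pt "0 -0.2 0 -0.03" --pt "0.01 -0.4 0 -0.06" --pt "0.02 -0.6 0 -0.08" --pt "0.02 -0.8 0 -0.11" --pt "0.03 -0.865 0 -0.14"

```text
clock: 38.67
tcp_pos: [0.538, -0.2063, 0.2701]
eef_rot: [-180.0, 0.0, -149.5]
ft_force: [0.0, 0.0, -0.3]
finger_gap: 0.0428
grip_force: 0.0
```

step_arm --pt "0 -0.2 0 -0.03" --pt "0.01 -0.4 0 -0.06" --pt "0.02 -0.6 0 -0.08" --pt "0.02 -0.8 0 -0.11" --pt "0.03 -0.855 0 -0.15"

```text
clock: 39.3
tcp_pos: [0.5423, -0.3346, 0.2697]
eef_rot: [-180.0, 0.0, -166.7]
ft_force: [0.1, 1.6, -0.4]
finger_gap: 0.0427
grip_force: 0.0
```

View pics/w8.png

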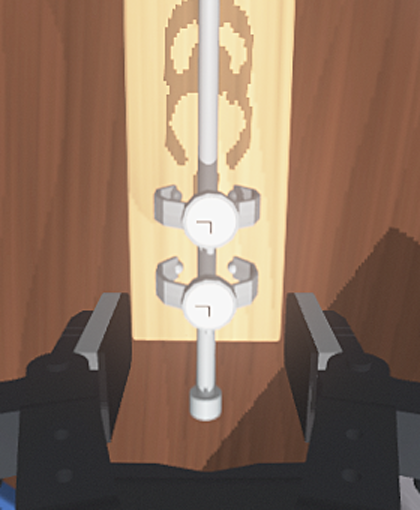

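```bash
python3 - <<'E'
from h import *
s=read_state();print(s['tcp_pos'],s['eef_rot'],s['ft_force'],s['finger_gap'])
E
```

```text
[ 0.54233219 -0.33464138  0.26973864] [-1.79968245e+02  4.14569229e-03 -1.66735366e+02] [ 0.07936467  1.61910574 -0.41593538] 0.04271177467706961
```

Both watches hang, at crop px (208,220) and (208,303). Next is the third.

step_arm --pt "0 0.01 -0.2 0" --pt "0 0.01 -0.35 0" --pt "0 0.01 -0.5 0" --pt "0 0.01 -0.65 0" --pt "0 0.01 -0.81 0"

```text
clock: 39.92
tcp_pos: [0.543, -0.3316, 0.1481]
eef_rot: [-179.9, 0.1, -166.5]
ft_force: [-0.6, -0.7, 0.3]
finger_gap: 0.043
grip_force: 0.0
```

step_arm --pt "0 0 -0.08 0" --pt "0 0 -0.16 0" --pt "0 0 -0.23 0" --pt "0 0 -0.3 0" --pt "0 0 -0.3 0"

```text
clock: 40.55
tcp_pos: [0.5423, -0.3312, 0.1015]
eef_rot: [179.9, -0.1, -166.5]
ft_force: [0.3, 0.2, 0.6]
finger_gap: 0.0426
grip_force: 0.0
```

step_arm --pt "0 0 0 0" --pt "0 0 0 0" --pt "0 0 0 0" --pt "0 0 0 0" --pt "0 0 0 0" --gripper 0

```text
clock: 41.18
tcp_pos: [0.543, -0.3315, 0.1032]
eef_rot: [-180.0, 0.0, -166.5]
ft_force: [0.7, 0.3, 2.1]
finger_gap: 0.0257
grip_force: 29.7
```

step_arm --pt "0 0 0.06 0" --pt "0 0 0.13 0" --pt "0 0 0.2 0" --pt "0 0 0.3 0" --pt "0 0 0.4 0"

```text
clock: 41.8
tcp_pos: [0.5428, -0.3314, 0.1639]
eef_rot: [-180.0, 0.0, -166.5]
ft_force: [0.1, 0.5, -0.5]
finger_gap: 0.0262
grip_force: 29.5
```

step_arm --pt "0 0 0.15 0" --pt "0 0 0.3 0" --pt "0 0 0.45 0" --pt "0 0 0.6 0" --pt "0 0 0.7 0"

```text
clock: 42.42
tcp_pos: [0.5428, -0.3315, 0.2696]
eef_rot: [-179.9, 0.1, -166.5]
ft_force: [0.6, 0.7, 0.5]
finger_gap: 0.026
grip_force: 29.5
```

step_arm --pt "0 0.2 0 0.03" --pt "-0.01 0.4 0 0.06" --pt "-0.01 0.6 0 0.08" --pt "-0.02 0.75 0 0.11" --pt "-0.025 0.81 0 0.14"

```text
clock: 43.05
tcp_pos: [0.5389, -0.2086, 0.268]
eef_rot: [180.0, 0.0, -150.3]
ft_force: [0.6, -0.1, -0.6]
finger_gap: 0.0258
grip_force: 29.6
```

step_arm --pt "0 0.2 0 0.03" --pt "-0.01 0.4 0 0.06" --pt "-0.01 0.6 0 0.08" --pt "-0.02 0.75 0 0.11" --pt "-0.025 0.81 0 0.14"

```text
clock: 43.68
tcp_pos: [0.535, -0.0872, 0.2679]
eef_rot: [180.0, 0.0, -134.2]
ft_force: [0.3, -0.1, -0.1]
finger_gap: 0.0261
grip_force: 29.6
```

step_arm --pt "0 0.2 0 0.03" --pt "-0.01 0.4 0 0.06" --pt "-0.01 0.6 0 0.08" --pt "-0.02 0.75 0 0.11" --pt "-0.025 0.81 0 0.14"

```text
clock: 44.3
tcp_pos: [0.5312, 0.0344, 0.2677]
eef_rot: [180.0, 0.0, -118.2]
ft_force: [0.7, 0.1, -1.0]
finger_gap: 0.0264
grip_force: 29.6
```

step_arm --pt "0 0.2 0 0.03" --pt "-0.01 0.4 0 0.06" --pt "-0.01 0.6 0 0.08" --pt "-0.02 0.75 0 0.11" --pt "-0.025 0.81 0 0.14"

```text
clock: 44.92
tcp_pos: [0.5274, 0.1558, 0.2675]
eef_rot: [180.0, -0.0, -102.1]
ft_force: [-0.7, -0.3, -0.7]
finger_gap: 0.0257
grip_force: 29.6
```

step_arm --pt "0 0.2 0 0.03" --pt "-0.01 0.4 0 0.06" --pt "-0.01 0.6 0 0.08" --pt "-0.02 0.75 0 0.11" --pt "-0.025 0.81 0 0.15"

```text
clock: 45.55
tcp_pos: [0.5236, 0.2773, 0.2673]
eef_rot: [180.0, -0.0, -84.9]
ft_force: [0.1, -0.2, 0.3]
finger_gap: 0.0256
grip_force: 29.6
```

```bash
python3 - <<'E'
from h import *
s=read_state();print(s['tcp_pos'],s['eef_rot'],s['ft_force'],s['finger_gap'])
E
```

```text
[0.52362754 0.27733498 0.26727082] [ 1.79954195e+02 -2.11232992e-02 -8.48590660e+01] [ 0.12132776 -0.21920848  0.34160916] 0.025573551055590966
```

step_arm --pt "0 -0.02 -0.05 0" --pt "0 -0.02 -0.1 0" --pt "0 -0.02 -0.2 0" --pt "0 -0.02 -0.3 0" --pt "0 -0.02 -0.4 0"

```text
clock: 46.18
tcp_pos: [0.5238, 0.2728, 0.206]
eef_rot: [180.0, -0.0, -85.2]
ft_force: [-0.2, -0.5, -0.0]
finger_gap: 0.0262
grip_force: 29.6
```

step_arm --pt "0 0 -0.08 0" --pt "0 0 -0.16 0" --pt "0 0 -0.24 0" --pt "0 0 -0.32 0" --pt "0 0 -0.375 0"

```text
clock: 46.8
tcp_pos: [0.5238, 0.273, 0.1503]
eef_rot: [180.0, -0.0, -85.1]
ft_force: [0.5, 0.3, -0.5]
finger_gap: 0.0258
grip_force: 29.6
```

step_arm --pt "0 0 0 0" --pt "0 0 0 0" --pt "0 0 0 0" --pt "0 0 0 0" --pt "0 0 0 0" --gripper 0.5

```text
clock: 47.42
tcp_pos: [0.524, 0.2732, 0.1514]
eef_rot: [-180.0, 0.0, -85.1]
ft_force: [0.1, 0.5, 0.6]
finger_gap: 0.0425
grip_force: 0.0
```

step_arm --pt "0 0 0.1 0" --pt "0 0 0.25 0" --pt "0 0 0.4 0" --pt "0 0 0.6 0" --pt "0 0 0.78 0"

```text
clock: 48.05
tcp_pos: [0.5241, 0.273, 0.2708]
eef_rot: [-179.9, 0.0, -85.1]
ft_force: [0.6, 0.4, 1.2]
finger_gap: 0.0428
grip_force: 0.0
```

step_arm --pt "0.01 -0.2 0 -0.03" --pt "0.03 -0.4 0 -0.06" --pt "0.04 -0.6 0 -0.08" --pt "0.06 -0.75 0 -0.11" --pt "0.07 -0.8 0 -0.14"

```text
clock: 48.68
tcp_pos: [0.5348, 0.1518, 0.2693]
eef_rot: [-179.9, 0.0, -101.4]
ft_force: [0.1, 0.0, -0.6]
finger_gap: 0.0428
grip_force: 0.0
```

step_arm --pt "0.01 -0.2 0 -0.03" --pt "0.03 -0.4 0 -0.06" --pt "0.04 -0.6 0 -0.08" --pt "0.06 -0.75 0 -0.11" --pt "0.07 -0.8 0 -0.14"

```text
clock: 49.3
tcp_pos: [0.5452, 0.0317, 0.2691]
eef_rot: [-180.0, 0.0, -117.5]
ft_force: [0.0, 0.8, 0.7]
finger_gap: 0.0424
grip_force: 0.0
```

step_arm --pt "0.01 -0.2 0 -0.03" --pt "0.03 -0.4 0 -0.06" --pt "0.04 -0.6 0 -0.08" --pt "0.06 -0.75 0 -0.11" --pt "0.07 -0.8 0 -0.14"

```text
clock: 49.92
tcp_pos: [0.5555, -0.0883, 0.2688]
eef_rot: [-180.0, 0.0, -133.5]
ft_force: [0.1, 0.6, -0.7]
finger_gap: 0.0428
grip_force: 0.0
```

step_arm --pt "0.01 -0.2 0 -0.03" --pt "0.03 -0.4 0 -0.06" --pt "0.04 -0.6 0 -0.08" --pt "0.06 -0.75 0 -0.11" --pt "0.07 -0.8 0 -0.14"

```text
clock: 50.55
tcp_pos: [0.5659, -0.2084, 0.2686]
eef_rot: [-180.0, -0.0, -149.6]
ft_force: [-0.1, -0.0, 0.7]
finger_gap: 0.0427
grip_force: 0.0
```

step_arm --pt "0.01 -0.2 0 -0.03" --pt "0.03 -0.4 0 -0.06" --pt "0.04 -0.6 0 -0.08" --pt "0.06 -0.75 0 -0.11" --pt "0.06 -0.8 0 -0.15"

```text
clock: 51.18
tcp_pos: [0.5748, -0.3285, 0.2682]
eef_rot: [180.0, -0.0, -166.8]
ft_force: [0.4, 0.5, -0.4]
finger_gap: 0.043
grip_force: 0.0
```

```bash
python3 - <<'E'
from h import *
s=read_state();print(s['tcp_pos'],s['eef_rot'],s['ft_force'],s['finger_gap'])
m=snap('wrist','w9')
im=np.load('pics/w9.npy')[:,:,::-1].astype(int)
print(p(m,[.573,-.325,.0865]))
# bright neutral blob centroid near prediction
u,v=p(m,[.573,-.325,.0865])[0].astype(int)
win=im[v-30:v+30,u-30:u+30]; msk=(win.min(2)>235).astype('uint8')
n,l,st,c=cv2.connectedComponentsWithStats(msk)
for i in range(1,n):
    if st[i,4]>100: print(st[i],c[i]+[u-30,v-30],w(m,[c[i]+[u-30,v-30]],.0865))
E
```

```text
[ 0.57480985 -0.32845383  0.26818553] [ 1.79993902e+02 -2.99431145e-02 -1.66787978e+02] [ 0.36827859  0.4690675  -0.40145886] 0.04304889231876412
[[282.29135773 194.31588818]]
[ 16  17  27  27 543] [280.98158379 193.94106814] [[ 0.57294095 -0.32612891  0.0865    ]]
```

step_arm --pt "-0.01 0.015 -0.2 0" --pt "-0.01 0.015 -0.35 0" --pt "-0.01 0.015 -0.5 0" --pt "-0.01 0.015 -0.65 0" --pt "-0.01 0.015 -0.8 0"

```text
clock: 51.85
tcp_pos: [0.5736, -0.3245, 0.1481]
eef_rot: [-180.0, 0.0, -166.5]
ft_force: [1.3, 0.3, -0.3]
finger_gap: 0.0424
grip_force: 0.0
```

step_arm --pt "0 0 -0.08 0" --pt "0 0 -0.16 0" --pt "0 0 -0.23 0" --pt "0 0 -0.3 0" --pt "0 0 -0.3 0"

```text
clock: 52.48
tcp_pos: [0.573, -0.3244, 0.1021]
eef_rot: [179.9, -0.1, -166.5]
ft_force: [-0.1, -0.5, 0.3]
finger_gap: 0.0428
grip_force: 0.0
```

step_arm --pt "0 0 0 0" --pt "0 0 0 0" --pt "0 0 0 0" --pt "0 0 0 0" --pt "0 0 0 0" --gripper 0

```text
clock: 53.1
tcp_pos: [0.5737, -0.3248, 0.1039]
eef_rot: [-180.0, 0.0, -166.5]
ft_force: [0.6, -0.3, 2.6]
finger_gap: 0.0263
grip_force: 29.7
```

step_arm --pt "0 0 0.06 0" --pt "0 0 0.13 0" --pt "0 0 0.2 0" --pt "0 0 0.3 0" --pt "0 0 0.4 0"

```text
clock: 53.72
tcp_pos: [0.5735, -0.3247, 0.1646]
eef_rot: [-180.0, 0.0, -166.5]
ft_force: [0.1, -0.7, -0.6]
finger_gap: 0.0259
grip_force: 29.5
```

step_arm --pt "0 0 0.15 0" --pt "0 0 0.3 0" --pt "0 0 0.45 0" --pt "0 0 0.6 0" --pt "0 0 0.7 0"

```text
clock: 54.35
tcp_pos: [0.5736, -0.3248, 0.2704]
eef_rot: [-179.9, 0.1, -166.5]
ft_force: [1.4, -0.2, -0.7]
finger_gap: 0.0259
grip_force: 29.5
```

step_arm --pt "-0.01 0.2 0 0.03" --pt "-0.03 0.4 0 0.06" --pt "-0.04 0.6 0 0.08" --pt "-0.05 0.7 0 0.11" --pt "-0.06 0.75 0 0.14"

```text
clock: 54.98
tcp_pos: [0.5644, -0.2114, 0.2685]
eef_rot: [-180.0, 0.0, -150.2]
ft_force: [-0.0, -1.5, -0.2]
finger_gap: 0.026
grip_force: 29.6
```

step_arm --pt "-0.01 0.2 0 0.03" --pt "-0.03 0.4 0 0.06" --pt "-0.04 0.6 0 0.08" --pt "-0.05 0.7 0 0.11" --pt "-0.06 0.75 0 0.14"

```text
clock: 55.6
tcp_pos: [0.5554, -0.0992, 0.2684]
eef_rot: [-180.0, -0.0, -134.2]
ft_force: [0.0, 0.0, 0.3]
finger_gap: 0.0263
grip_force: 29.6
```

step_arm --pt "-0.01 0.2 0 0.03" --pt "-0.03 0.4 0 0.06" --pt "-0.04 0.6 0 0.08" --pt "-0.05 0.7 0 0.11" --pt "-0.06 0.75 0 0.14"

```text
clock: 56.22
tcp_pos: [0.5464, 0.0132, 0.2683]
eef_rot: [180.0, -0.0, -118.1]
ft_force: [-0.2, -0.0, -0.1]
finger_gap: 0.0259
grip_force: 29.6
```

step_arm --pt "-0.01 0.2 0 0.03" --pt "-0.03 0.4 0 0.06" --pt "-0.04 0.6 0 0.08" --pt "-0.05 0.7 0 0.11" --pt "-0.06 0.75 0 0.14"

```text
clock: 56.85
tcp_pos: [0.5375, 0.1256, 0.2682]
eef_rot: [180.0, -0.0, -102.0]
ft_force: [-0.1, -0.1, 0.1]
finger_gap: 0.0261
grip_force: 29.6
```

step_arm --pt "-0.01 0.2 0 0.03" --pt "-0.03 0.4 0 0.06" --pt "-0.04 0.6 0 0.08" --pt "-0.05 0.7 0 0.11" --pt "-0.06 0.75 0 0.15"

```text
clock: 57.48
tcp_pos: [0.5286, 0.2382, 0.268]
eef_rot: [180.0, -0.0, -84.8]
ft_force: [-0.4, -0.2, -0.2]
finger_gap: 0.026
grip_force: 29.6
```

```bash
python3 - <<'E'
from h import *
s=read_state();print(s['tcp_pos'],s['eef_rot'],s['ft_force'],s['finger_gap'])
E
```

```text
[0.5285601  0.23815461 0.2679937 ] [ 1.79969196e+02 -3.33047107e-02 -8.48388058e+01] [-0.41346964 -0.15545427 -0.24581233] 0.02604537150519412
```

step_arm --pt "-0.01 -0.02 -0.05 0" --pt "-0.01 -0.02 -0.1 0" --pt "-0.01 -0.02 -0.2 0" --pt "-0.01 -0.02 -0.3 0" --pt "-0.01 -0.02 -0.4 0"

```text
clock: 58.1
tcp_pos: [0.5268, 0.2346, 0.2067]
eef_rot: [180.0, -0.0, -85.1]
ft_force: [-0.0, -0.7, -0.6]
finger_gap: 0.0258
grip_force: 29.6
```

step_arm --pt "0 0 -0.08 0" --pt "0 0 -0.16 0" --pt "0 0 -0.24 0" --pt "0 0 -0.32 0" --pt "0 0 -0.38 0"

```text
clock: 58.72
tcp_pos: [0.5268, 0.2348, 0.1504]
eef_rot: [180.0, -0.0, -85.1]
ft_force: [0.1, -0.1, -1.0]
finger_gap: 0.026
grip_force: 29.6
```

step_arm --pt "0 0 0 0" --pt "0 0 0 0" --pt "0 0 0 0" --pt "0 0 0 0" --pt "0 0 0 0" --gripper 0.5

```text
clock: 59.35
tcp_pos: [0.527, 0.2349, 0.1514]
eef_rot: [-180.0, 0.0, -85.1]
ft_force: [-0.5, -0.4, -0.3]
finger_gap: 0.043
grip_force: 0.0
```

step_arm --pt "0 0 0.1 0" --pt "0 0 0.25 0" --pt "0 0 0.4 0" --pt "0 0 0.6 0" --pt "0 0 0.9 0"

```text
clock: 59.98
tcp_pos: [0.5266, 0.2346, 0.2873]
eef_rot: [179.9, -0.0, -85.1]
ft_force: [0.0, -0.0, -0.4]
finger_gap: 0.0427
grip_force: 0.0
```

step_arm --pt "-0.02 -0.1 0 -0.05" --pt "-0.04 -0.2 0 -0.1" --pt "-0.05 -0.3 0 -0.15" --pt "-0.06 -0.4 0 -0.2" --pt "-0.08 -0.53 0 -0.25" --gripper 1

```text
clock: 60.6
tcp_pos: [0.5149, 0.1549, 0.2875]
eef_rot: [-180.0, 0.0, -114.0]
ft_force: [0.3, -0.0, 0.4]
finger_gap: 0.0853
grip_force: 0.0
```

step_arm --pt "-0.02 -0.1 0 -0.05" --pt "-0.04 -0.2 0 -0.1" --pt "-0.05 -0.3 0 -0.15" --pt "-0.06 -0.4 0 -0.2" --pt "-0.08 -0.53 0 -0.25"

```text
clock: 61.22
tcp_pos: [0.5029, 0.0754, 0.2876]
eef_rot: [-180.0, 0.1, -142.6]
ft_force: [-0.1, -0.4, 0.6]
finger_gap: 0.0856
grip_force: 0.0
```

step_arm --pt "-0.02 -0.1 0 -0.05" --pt "-0.04 -0.2 0 -0.1" --pt "-0.05 -0.3 0 -0.15" --pt "-0.06 -0.4 0 -0.2" --pt "-0.08 -0.53 0 -0.25"

```text
clock: 61.85
tcp_pos: [0.4909, -0.0041, 0.2876]
eef_rot: [180.0, 0.1, -171.2]
ft_force: [0.4, -0.2, 0.1]
finger_gap: 0.0855
grip_force: 0.0
```

```bash
python3 - <<'E'
from h import *
s=read_state();print(s['tcp_pos'],s['eef_rot'],s['ft_force'],s['finger_gap'])
m=snap('wrist','w10');print(p(m,[.4917,-.0089,.051]))
snap('side','s10');snap('top','t10')
a=np.load('pics/w10.npy');b=np.load('pics/s10.npy')
c=np.load('pics/t10.npy')
b=b[80:350,120:360];c=cv2.resize(c[180:270,90:230],None,fx=2,fy=2)
o=np.zeros((600,800,3),'uint8');o[:420,:560]=a;o[420:600,:280]=c;o[200:470,560:800]=b
cv2.imwrite('pics/m10.png',o)
E
```

```text
[ 0.49088066 -0.00413391  0.28760033] [ 1.79992356e+02  7.91246124e-02 -1.71243620e+02] [ 0.37616922 -0.21698444  0.06934051] 0.08546160060903239
[[272.81119122 183.0481523 ]]
```

View pics/m10.png

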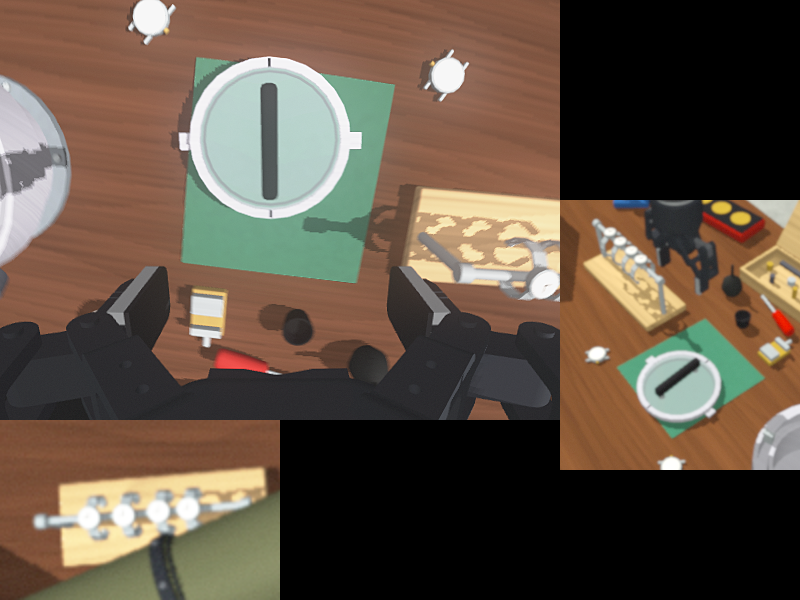

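All four watches hang, with heads at montage px (88,517), (122,514), (157,511) and (188,508). The lid has been knocked: its handle is now at (269,82)–(270,200) instead of centred on (273,183).

```bash
python3 - <<'E'
from h import *
m=camera_model('wrist')
h=w(m,[(269,82),(270,200)],.051);print(h,h.mean(0),np.degrees(np.arctan2(*(h[0]-h[1])[1::-1])),np.linalg.norm(h[0]-h[1]))
l=w(m,[(268.5,61),(271,214),(184,141),(357,140)],.017);print(l,l[:2].mean(0),l[2:].mean(0))
E
```

```text
[[ 0.3993063  -0.02681846  0.051     ]
 [ 0.50900538 -0.00908264  0.051     ]] [ 0.45415584 -0.01795055  0.051     ] -170.8160606027835 0.11112357072259235
[[ 0.37678491 -0.03156368  0.017     ]
 [ 0.53226475 -0.00512335  0.017     ]
 [ 0.4683949  -0.10680636  0.017     ]
 [ 0.43933022  0.07119643  0.017     ]] [ 0.45452483 -0.01834351  0.017     ] [ 0.45386256 -0.01780496  0.017     ]
```

step_arm --pt "-0.12 -0.05 -0.1 0" --pt "-0.24 -0.09 -0.3 0" --pt "-0.24 -0.09 -0.5 0" --pt "-0.24 -0.09 -0.7 0.003" --pt "-0.24 -0.09 -0.9 0.003"

```text
clock: 62.62
tcp_pos: [0.4551, -0.0166, 0.1511]
eef_rot: [180.0, 0.1, -170.6]
ft_force: [0.6, 0.1, 0.6]
finger_gap: 0.0858
grip_force: 0.0
```

step_arm --pt "0 0 -0.15 0" --pt "0 0 -0.3 0" --pt "0 0 -0.45 0" --pt "0 0 -0.58 0" --pt "0 0 -0.63 0"

```text
clock: 63.25
tcp_pos: [0.4546, -0.0168, 0.0561]
eef_rot: [-180.0, -0.1, -170.6]
ft_force: [-0.2, -0.7, 0.4]
finger_gap: 0.0854
grip_force: 0.0
```

step_arm --pt "0 0 0 0" --pt "0 0 0 0" --pt "0 0 0 0" --pt "0 0 0 0" --pt "0 0 0 0" --gripper 0 --force 50

```text
clock: 63.88
tcp_pos: [0.4553, -0.0172, 0.0575]
eef_rot: [-180.0, 0.1, -170.7]
ft_force: [-0.5, -0.5, 3.4]
finger_gap: 0.0145
grip_force: 53.2
```

step_arm --pt "0 0 0.05 0" --pt "0 0 0.1 0" --pt "0 0 0.2 0" --pt "0 0 0.3 0" --pt "0 0 0.4 0"

```text
clock: 64.5
tcp_pos: [0.4551, -0.0171, 0.1182]
eef_rot: [180.0, 0.0, -170.7]
ft_force: [0.4, 0.2, -4.5]
finger_gap: 0.015
grip_force: 52.1
```

```bash
python3 - <<'E'
from h import *
s=read_state();print(s['tcp_pos'],s['eef_rot'],s['ft_force'],s['moment'],s['finger_gap'])
E
```

```text
[ 0.45509318 -0.01706712  0.11816659] [ 1.79986345e+02  4.14403578e-02 -1.70727352e+02] [ 0.42708393  0.20851268 -4.50717105] [-0.0559361   0.00258352  0.06859702] 0.014955797479751778
```

step_arm --pt "0 0 0.2 0" --pt "0 0 0.4 0" --pt "0 0 0.6 0" --pt "0 0 0.7 0" --pt "0 0 0.81 0"

```text
clock: 65.12
tcp_pos: [0.4547, -0.017, 0.2385]
eef_rot: [180.0, -0.1, -170.7]
ft_force: [-0.5, 0.3, -4.6]
finger_gap: 0.0147
grip_force: 52.2
```

step_arm --pt "0.04 -0.2 0 -0.02" --pt "0.08 -0.4 0 -0.04" --pt "0.12 -0.6 0 -0.06" --pt "0.17 -0.8 0 -0.08" --pt "0.22 -1.0 0 -0.1"

```text
clock: 65.75
tcp_pos: [0.4879, -0.1681, 0.2378]
eef_rot: [180.0, -0.1, 177.7]
ft_force: [0.0, 0.1, -4.0]
finger_gap: 0.0151
grip_force: 52.2
```

step_arm --pt "0.04 -0.2 0 -0.04" --pt "0.08 -0.4 0 -0.08" --pt "0.12 -0.6 0 -0.13" --pt "0.17 -0.8 0 -0.19" --pt "0.22 -1.0 0 -0.25"

```text
clock: 66.38
tcp_pos: [0.5209, -0.318, 0.2374]
eef_rot: [-180.0, -0.1, 148.9]
ft_force: [0.2, 0.4, -3.1]
finger_gap: 0.0147
grip_force: 52.1
```

step_arm --pt "0.02 -0.05 0 -0.07" --pt "0.025 -0.1 0 -0.14" --pt "0.025 -0.135 0 -0.21" --pt "0.025 -0.135 0 -0.28" --pt "0.025 -0.135 0 -0.35"

```text
clock: 67.0
tcp_pos: [0.5245, -0.3373, 0.2372]
eef_rot: [-179.9, -0.1, 108.8]
ft_force: [0.2, 0.8, -4.8]
finger_gap: 0.0146
grip_force: 52.1
```

step_arm --pt "0 0 0 0" --pt "0 0 0 0" --pt "0 0 0 0" --pt "0 0 0 0" --pt "0 0 0 0"

```text
clock: 67.62
tcp_pos: [0.5247, -0.3373, 0.2383]
eef_rot: [180.0, -0.0, 109.1]
ft_force: [-0.6, -0.7, -4.2]
finger_gap: 0.0147
grip_force: 52.1
```

```bash
python3 - <<'E'
from h import *
s=read_state();print(s['tcp_pos'],s['eef_rot'],s['ft_force'],s['moment'],s['finger_gap'])
E
```

```text
[ 0.52469344 -0.33734286  0.23829462] [ 1.79990480e+02 -2.01722874e-03  1.09083109e+02] [-0.62033244 -0.74441955 -4.19685507] [ 0.01532227 -0.00079669 -0.00260505] 0.014729909355703051
```

step_arm --pt "0 0 -0.12 0" --pt "0 0 -0.24 0" --pt "0 0 -0.36 0" --pt "0 0 -0.44 0" --pt "0 0 -0.5 0"

```text
clock: 68.25
tcp_pos: [0.5245, -0.3374, 0.1622]
eef_rot: [-180.0, -0.0, 109.1]
ft_force: [0.8, -0.4, -3.8]
finger_gap: 0.0148
grip_force: 52.1
```

step_arm --pt "0 0 -0.02 0" --pt "0 0 -0.04 0" --pt "0 0 -0.06 0" --pt "0 0 -0.07 0" --pt "0 0 -0.075 0"

```text
clock: 68.88
tcp_pos: [0.5247, -0.3374, 0.152]
eef_rot: [180.0, 0.0, 109.1]
ft_force: [0.6, 0.5, -4.5]
finger_gap: 0.0149
grip_force: 52.1
```

```bash
python3 - <<'E'
from h import *
s=read_state();print(s['tcp_pos'],s['eef_rot'],s['ft_force'],s['moment'],s['finger_gap'])
E
```

```text
[ 0.5247024  -0.33739169  0.15204444] [1.79990198e+02 2.63529368e-03 1.09055528e+02] [ 0.62221731  0.45014909 -4.52083103] [-0.0523911   0.0514003  -0.00633287] 0.014862674375503222
```

step_arm --pt "0 0 -0.005 0" --pt "0 0 -0.01 0" --pt "0 0 -0.013 0" --pt "0 0 -0.013 0" --pt "0 0 -0.013 0"

```text
clock: 69.5
tcp_pos: [0.5247, -0.3374, 0.1506]
eef_rot: [180.0, 0.0, 109.1]
ft_force: [-1.0, 1.9, -0.8]
finger_gap: 0.0149
grip_force: 52.6
```

```bash
python3 - <<'E'
from h import *
s=read_state();print(s['tcp_pos'],s['eef_rot'],s['ft_force'],s['moment'],s['finger_gap'])
E
```

```text
[ 0.52472478 -0.3374144   0.15058359] [1.79979794e+02 2.10163579e-02 1.09060205e+02] [-1.00962219  1.85650756 -0.75466219] [ 0.54738712  0.51016277 -0.00738712] 0.014901484244099802
```

step_arm --pt "0 0 0 0.05" --pt "0 0 0 0.11" --pt "0 0 0 0.18" --pt "0 0 0 0.25" --pt "0 0 0 0.32"

```text
clock: 70.12
tcp_pos: [0.525, -0.3377, 0.1506]
eef_rot: [180.0, 0.1, 146.0]
ft_force: [0.4, 0.3, -0.7]
finger_gap: 0.0147
grip_force: 52.6
```

step_arm --pt "0 0 0 0.06" --pt "0 0 0 0.12" --pt "0 0 0 0.18" --pt "0 0 0 0.25" --pt "0 0 0 0.32"

```text
clock: 70.75
tcp_pos: [0.525, -0.3377, 0.1505]
eef_rot: [-180.0, 0.1, -177.4]
ft_force: [-0.4, -0.0, -0.8]
finger_gap: 0.0146
grip_force: 52.6
```

```bash
python3 - <<'E'
from h import *
s=read_state();print(s['tcp_pos'],s['eef_rot'],s['ft_force'],s['moment'],s['finger_gap'])
E
```

```text
[ 0.5249635  -0.33768668  0.15052935] [-1.79963812e+02  5.53277330e-02 -1.77362156e+02] [-0.35124461 -0.01267986 -0.78821796] [ 0.05607147  0.06587626 -0.20039253] 0.014593535023318798
```

Turning easily. I'll creep to the stop.

step_arm --pt "0 0 0 0.015" --pt "0 0 0 0.03" --pt "0 0 0 0.045" --pt "0 0 0 0.06" --pt "0 0 0 0.07"

```text
clock: 71.38
tcp_pos: [0.5248, -0.3376, 0.1506]
eef_rot: [-180.0, 0.0, -169.5]
ft_force: [0.0, 0.7, 2.1]
finger_gap: 0.0144
grip_force: 53.0
```

```bash
python3 - <<'E'
from h import *
s=read_state();print(s['tcp_pos'],s['eef_rot'],s['ft_force'],s['moment'],s['finger_gap'])
E
```

```text
[ 0.52483909 -0.3375506   0.15056608] [-1.79970184e+02  3.24319838e-02 -1.69524294e+02] [0.02080706 0.71926958 2.05876791] [ 0.12628009 -0.02087296 -0.34147365] 0.014389996234570022
```

step_arm --pt "0 0 0 0.01" --pt "0 0 0 0.02" --pt "0 0 0 0.03" --pt "0 0 0 0.04" --pt "0 0 0 0.05"

```text
clock: 72.0
tcp_pos: [0.5259, -0.3371, 0.1506]
eef_rot: [-180.0, 0.2, -163.9]
ft_force: [5.5, 2.1, 3.4]
finger_gap: 0.015
grip_force: 67.0
```

```bash
python3 - <<'E'
from h import *
s=read_state();print(s['tcp_pos'],s['eef_rot'],s['ft_force'],s['moment'],s['finger_gap'])
E
```

```text
[ 0.52594401 -0.33714592  0.15058137] [-179.95508101    0.18318062 -163.86785876] [5.45804924 2.0611488  3.43454811] [ 0.64264721 -1.63580308 -1.79378648] 0.014967035307597562
```

The stop is reached at 1.8 N m. I relax the twist and hold for a moment before tugging up.

step_arm --pt "0 0 0 -0.01" --pt "0 0 0 -0.02" --pt "0 0 0 -0.025" --pt "0 0 0 -0.025" --pt "0 0 0 -0.025"

```text
clock: 72.62
tcp_pos: [0.526, -0.3371, 0.1506]
eef_rot: [-179.9, 0.2, -166.6]
ft_force: [5.5, 1.9, 3.9]
finger_gap: 0.0146
grip_force: 53.2
```

step_arm --pt "0 0 0 0" --pt "0 0 0 0" --pt "0 0 0 0" --pt "0 0 0 0" --pt "0 0 0 0"

```text
clock: 73.25
tcp_pos: [0.5259, -0.3371, 0.1506]
eef_rot: [-179.9, 0.2, -166.6]
ft_force: [4.9, 0.3, 2.7]
finger_gap: 0.0149
grip_force: 53.2
```

```bash
python3 - <<'E'
from h import *
s=read_state();print(s['tcp_pos'],s['eef_rot'],s['ft_force'],s['moment'],s['finger_gap'])
E
```

```text
[ 0.52594008 -0.33712505  0.15055648] [-1.79949018e+02  1.60726410e-01 -1.66644692e+02] [4.92352704 0.31944559 2.65656123] [ 0.39426578 -1.60841407 -0.53004074] 0.014919870713766596
```

step_arm --pt "0 0 0.01 0" --pt "0 0 0.02 0" --pt "0 0 0.03 0" --pt "0 0 0.035 0" --pt "0 0 0.035 0" --force 70

```text
clock: 73.88
tcp_pos: [0.5255, -0.3365, 0.1525]
eef_rot: [179.9, 0.0, -166.7]
ft_force: [5.8, 0.5, -8.5]
finger_gap: 0.0144
grip_force: 68.6
```

The tool still carries 5 N sideways, which might have spoiled the "not yet pulled" phase. I'll set it down, let go, regrip and tug cleanly.

step_arm --pt "0 0 -0.01 0" --pt "0 0 -0.02 0" --pt "0 0 -0.03 0" --pt "0 0 -0.035 0" --pt "0 0 -0.035 0"

```text
clock: 74.5
tcp_pos: [0.5258, -0.3366, 0.1506]
eef_rot: [180.0, 0.1, -166.6]
ft_force: [3.8, 3.7, 4.0]
finger_gap: 0.0142
grip_force: 70.1
```

step_arm --pt "0 0 0 0" --pt "0 0 0 0" --pt "0 0 0 0" --pt "0 0 0 0" --pt "0 0 0 0" --gripper 0.6

```text
clock: 75.12
tcp_pos: [0.5246, -0.3374, 0.15]
eef_rot: [180.0, -0.0, -166.7]
ft_force: [0.3, -0.1, 0.6]
finger_gap: 0.0513
grip_force: 0.0
```

step_arm --pt "0 0 0.2 0" --pt "0 0 0.4 0" --pt "0 0 0.6 0" --pt "0 0 0.8 0" --pt "0 0 0.8 0"

```text
clock: 75.75
tcp_pos: [0.5253, -0.338, 0.2735]
eef_rot: [-179.8, 0.2, -166.7]
ft_force: [-0.3, 0.2, -0.7]
finger_gap: 0.051
grip_force: 0.0
```

```bash
python3 - <<'E'
from h import *
s=read_state();print(s['tcp_pos'],s['eef_rot'],s['ft_force'],s['moment'])
m=snap('wrist','w11',(100,0,460,400),1.5)
snap('top','t11')
im=np.load('pics/w11.npy').astype(int)
# dark handle
dk=((im.max(2)<75)).astype('uint8');dk[300:]=0
n,l,st,c=cv2.connectedComponentsWithStats(dk)
for i in range(1,n):
    if st[i,4]>400:
        ys,xs=np.where(l==i);r=cv2.minAreaRect(np.c_[xs,ys].astype('float32'));print(st[i],r)
        b=cv2.boxPoints(r);q=w(m,b,.144);print(q,q.mean(0))
E
```

```text
[ 0.52529557 -0.33795584  0.27348806] [-179.80985647    0.23377104 -166.72669302] [-0.27157733  0.18938458 -0.69406515] [-0.01513084 -0.01750981  0.03684148]
[191 257  26  43 713] ((203.5, 278.0), (42.0, 25.0), 90.0)
[[ 0.57349193 -0.39124018  0.144     ]
 [ 0.56919353 -0.37360795  0.144     ]
 [ 0.60235853 -0.36743613  0.144     ]
 [ 0.60691794 -0.38571088  0.144     ]] [ 0.58799048 -0.37949879  0.144     ]
[340 258  27  42 703] ((353.0, 278.5), (41.0, 26.0), 90.0)
[[ 0.54925773 -0.28672331  0.144     ]
 [ 0.54497458 -0.26836113  0.144     ]
 [ 0.57653013 -0.25848675  0.144     ]
 [ 0.58088188 -0.27754646  0.144     ]] [ 0.56291108 -0.27277941  0.144     ]
```

View pics/w11.png

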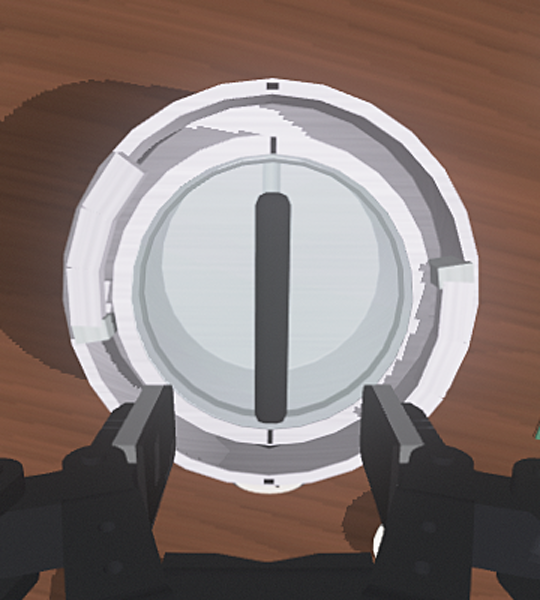

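The lid is home: the lid marks at crop px (273,145) and (270,437) line up with the collar marks at (272,85) and (268,480), and the handle lies along the rod. Now I regrip and tug.

step_arm --pt "0 0 -0.2 0" --pt "0 0 -0.4 0" --pt "0 0 -0.6 0" --pt "0 0 -0.75 0" --pt "0 0 -0.8 0"

```text
clock: 76.47
tcp_pos: [0.5235, -0.3368, 0.147]
eef_rot: [179.8, -0.2, -166.7]
ft_force: [0.8, -0.6, 0.2]
finger_gap: 0.0511
grip_force: 0.0
```

step_arm --pt "0 0 0 0" --pt "0 0 0 0" --pt "0 0 0 0" --pt "0 0 0 0" --pt "0 0 0 0" --gripper 0 --force 70

```text
clock: 77.1
tcp_pos: [0.5251, -0.3375, 0.1515]
eef_rot: [-179.9, 0.1, -166.7]
ft_force: [-0.6, 1.4, 5.7]
finger_gap: 0.0144
grip_force: 72.3
```

step_arm --pt "0 0 0.015 0" --pt "0 0 0.03 0" --pt "0 0 0.04 0" --pt "0 0 0.05 0" --pt "0 0 0.05 0"

```text
clock: 77.72
tcp_pos: [0.5246, -0.3367, 0.1541]
eef_rot: [179.8, -0.1, -166.7]
ft_force: [7.0, -3.1, -15.0]
finger_gap: 0.0141
grip_force: 69.5
```

```bash
python3 - <<'E'
from h import *
s=read_state();print(s['tcp_pos'],s['eef_rot'],s['ft_force'],s['moment'])
E
```

```text
[ 0.5246465  -0.33672653  0.15411433] [ 1.79825924e+02 -8.42855063e-02 -1.66736523e+02] [  7.01772841  -3.09932938 -14.97664239] [-1.18214049 -2.52240048 -0.24900575]
```

It holds at 15 N. One slightly firmer pull, then set down, release and retreat.

step_arm --pt "0 0 0.01 0" --pt "0 0 0.02 0" --pt "0 0 0.03 0" --pt "0 0 0.03 0" --pt "0 0 0.03 0"

```text
clock: 78.35
tcp_pos: [0.5246, -0.3367, 0.1543]
eef_rot: [179.7, -0.2, -166.8]
ft_force: [12.0, -8.4, -31.4]
finger_gap: 0.0143
grip_force: 69.1
```

step_arm --pt "0 0 -0.02 0" --pt "0 0 -0.04 0" --pt "0 0 -0.06 0" --pt "0 0 -0.075 0" --pt "0 0 -0.075 0"

```text
clock: 78.97
tcp_pos: [0.5249, -0.3373, 0.1515]
eef_rot: [-180.0, 0.1, -166.7]
ft_force: [3.6, 2.0, -3.0]
finger_gap: 0.0142
grip_force: 72.9
```

step_arm --pt "0 0 0 0" --pt "0 0 0 0" --pt "0 0 0 0" --pt "0 0 0 0" --pt "0 0 0 0" --gripper 0.6

```text
clock: 79.6
tcp_pos: [0.5246, -0.3374, 0.1508]
eef_rot: [180.0, -0.0, -166.7]
ft_force: [-0.7, -0.4, -0.2]
finger_gap: 0.0513
grip_force: 0.0
```

step_arm --pt "0 0 0.2 0" --pt "0 0 0.4 0" --pt "0 0 0.6 0" --pt "0 0 0.8 0" --pt "0 0 0.85 0"

```text
clock: 80.22
tcp_pos: [0.5251, -0.3378, 0.2809]
eef_rot: [-179.9, 0.2, -166.7]
ft_force: [0.5, -0.3, -0.4]
finger_gap: 0.0517
grip_force: 0.0
```

step_arm --pt "0 0 0 0" --pt "0 0 0 0" --pt "0 0 0 0" --pt "0 0 0 0" --pt "0 0 0 0"

```text
clock: 80.85
tcp_pos: [0.5247, -0.3374, 0.2781]
eef_rot: [180.0, -0.0, -166.7]
ft_force: [0.1, 0.0, 0.2]
finger_gap: 0.0508
grip_force: 0.0
```

```bash
python3 - <<'E'
from h import *
s=read_state();print(s['tcp_pos'],s['eef_rot'],s['ft_force'])
m=snap('wrist','w12')
im=np.load('pics/w12.npy').astype(int)
# dark handle extents along three rows and same stand view as before
for v in range(140,290,20):
    x=np.where(im[v,200:340].max(1)<95)[0]+200
    x=x[(x>255)&(x<305)]
    print(v,x.min() if len(x) else None,x.max() if len(x) else None)
t=camera_model('top');snap('top','t12');im=np.load('pics/t12.npy')
for y in(.356,.315,.274,.235):
    u,v=p(t,[.5215-(y-.2985)*.0822,y,.1325])[0];u,v=int(round(u)),int(round(v))
    print(u,v,im[v-1:v+2,u-1:u+2].mean((0,1)))
E
```

```text
[ 0.52465609 -0.33738387  0.27813315] [ 1.79989437e+02 -1.51705627e-02 -1.66720121e+02] [0.06350864 0.04243342 0.22376836]
140 268 289
160 268 289
180 268 288
200 268 288
220 268 288
240 268 287
260 268 287
280 272 282
134 228 [249.44444444 250.66666667 250.66666667]
151 227 [249.77777778 251.         251.11111111]
168 225 [249.66666667 251.         251.11111111]
184 224 [250.77777778 251.66666667 251.77777778]
```

The handle is still aligned with the rod, the tug held over 30 N, and all four heads are in place on the bar. I'm handing in.

```bash
python3 -c "
from workcell import *
print(finish_job())"
```

```text
the job is handed in; nothing more can be done
None
```

I handed the job in at about 81 s: all four watches hang head up on the stand's bar, and the lid is screwed home and held a straight-up tug of over 30 N; no verdict came back, and I didn't re-measure the bystanders at the end.

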